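Mount the extension speaker on its swivel base and lock it for sea

ROBOT

A 6-joint arm with a two-finger parallel gripper is mounted at the origin on the work surface. World frame = base frame: x ahead of the robot, y to its left, z up, the work surface at z = 0. Lengths are in m, angles in rad, forces in N, time in s.
With the tool pointing down it reaches from about 0.225 to 0.875 m from the base axis. Payload 3.4 kg.
Tool frame: the origin (TCP) lies at the very end of the fingers, on their centre line; the grasp point (between the pads) lies 19 mm behind it (grip_depth is the distance from the TCP to the grasp point, in m); x points along the fingers, z is the direction in which the jaws open and shut, and the axes are right-handed (so a half turn about x gives the same grasp; the last joint's range is limited). The gripper opens to 85 mm and grips with 20 to 120 N. Pads are 22 mm wide; open, the fingers measure 114 mm over their backs; the gripper's body (76 mm by 85 mm) begins 54 mm behind the grasp point. The pads swing forward as they close: fully open they stand 13 mm farther back than shut.
Start: joints at [1.138, 0.276, 1.505, -0, 1.361, -0.121], TCP at [0.176, 0.547, 0.231] pointing down, gripper open.
Joint ranges: [-2.89, 2.89], [-0.75, 2.08], [0.22, 2.7], [-1.18, 4.32], [0.11, 2.71], [-2.7, 2.7]. Speed limits (rad/s): [2.57, 2.57, 3.14, 3.14, 3.14, 3.14].

INTERFACE

Orientations are given as a unit quaternion [w, x, y, z].
In Python, from rig import get_state, get_image, sign_off, grip_depth gives the robot as it stands. The module is installed in compiled form; this text tells all that it offers.
- The arm moves only by the tool arm_command, never from a script. Its argument "series" is a list of rows, each an object with "dp": the shift along the tool's x, y, z scaled (see below), a list of three; "angular": the turn, a rotation vector about the tool's x, y, z scaled (see below), a list of three; "gripper": the finger opening in mm, from 0 to 85.4. A call has exactly 8 rows; each row shifts and turns the pose as measured when the row begins, along the tool's axes as they then stand; what a row does not reach is not made up. The controller multiplies each number of a shift by 0.12 m and each number of a turn by 90 degrees. A row lasts 1/8 s, in which the tool goes at most 62.5 mm and 10.7 degrees, less where a joint would pass 70% of its speed; a pose out of reach is approached as far as the arm can. A call with a number of a shift or a turn outside -1 to 1 is refused whole. A call with a gripper value outside its range is refused whole. The fingers move at their own pace and stop on an object; "grip_force" is the grip in N (left out, the last holds). Time passes only in rows, so rows that do not move let the fingers close, or fill a call up. It gives the time, the measured TCP pose, the force and the opening at its end, in the units of the state.
- get_state(): the state, without advancing time (a new reading comes with each control period).
- get_image(name): name is "scene" or "top" or "wrist"; returns a dict with "image" (400x640x3 uint8, blue, green, red), "depth" (400x640 float32, m along the optical axis (not along the pixel's ray), 0 where there is no reading), "mtx" (3x3 intrinsics, pixels), "view" (4x4, takes a point from world to camera coordinates); the wrist camera has in their place "mount" (4x4, takes a point from camera to tool coordinates, whose origin is the TCP and whose axes are the tool frame's). Camera axes: x right, y up, looking along -z (the intrinsics and any distortion apply to the point x, -y, -z); pixel columns grow to the right and rows downward; lengths in m; the calibration is good to about 2 mm. The wrist camera is an equidistant fisheye: a pixel r from the principal point sees the ray r / f radians off the axis. A picture is of the moment at which its call begins: read the wrist's pose just before it.
- sign_off(): hands the job in, once; it reports no verdict.
The state is a dict: "clock": time; "qpos": joint angles; "qd": joint speeds; "effort": joint torques, N m; "position": TCP position; "ee_rot": TCP orientation; "contact_force": force on the tool from outside, world axes, zero at the start; "moment": the same for the moment, N m; "width": finger opening in m.
Only numpy, scipy, OpenCV 4.12 (cv2) and the standard library are available. Lean on these libraries where they do the work, as an engineer would, in place of code of your own. Each camera call takes 0.05 s, during which the arm holds its last target. There are 200 camera calls.

TASK

Mount the loudspeaker on the swivel base on the radio desk: set its foot plate over the post and the brass pin, feeling for the pin without forcing it, and lower it gently until the foot lies fully home, flat on the disc. Then swing the red-handled clip fully across so that it holds the foot down, let go, and leave the mug, the phone and the handheld radio alone.

Things in the scene. Friction and masses are not known exactly. Their poses are not given: they have to be found in the camera images.
- speaker: Black loudspeaker in a U-bracket on an aluminium foot plate, about 0.45 kg, standing loose on the desk. Origin: centre of the 18 mm through bore at the underside of the foot; z up, the grey grille faces -x, the back +x. Foot plate 8 mm thick, x = -40 to +48 mm, y = +-35 mm. A 34 mm hub (bore 20 mm) carries on above it to 20 mm.
- case_top (a point): Centre of the top of the speaker's case, 81 mm above the foot's underside. Case 56 mm deep (x), 98 mm wide (y), 58 mm high: easily taken from above across its 56 mm depth. Bracket arms stand outside it at y = +-53 mm, up to 62 mm above the underside, with clamp knobs out to +-61 mm.
- pin_hole (a point): Centre of the 10 mm through hole for the pin, at the underside of the foot plate, 37 mm behind the bore (towards the speaker's +x), visible from above behind the case.
- base: Grey cast swivel base screwed to the desk, 124 mm square, 18 mm high; origin at its centre on the desk, z up. An ear on its -x side carries the clip. On it a dark steel disc (100 mm across) turns with stiff friction (0.6 N m); the disc carries the steel post and the brass pin. More than 50 N between speaker and base bends the pin.
- seat (a point): Centre of the disc's top face, 23 mm above the desk, on the post's axis. The foot is home when its underside lies on this face; resting on top of the pin it stands about 10 mm higher.
- post_top (a point): Top of the central post (16 mm thick, 20 mm tall above the disc, last 4 mm tapered). The brass pin (8 mm thick, 10 mm tall above the disc, last 1 mm tapered) stands 37 mm from the post's axis on the base's +x side, but the disc was left turned up to 0.5 rad either way of that and its bearing is not measured: look or feel for it.
- clip (a joint): Angle (rad) of the swing clip about its pivot. 0: along the base's y, clear of the foot (tab to +y, handle to -y); 1.57: fully across, tab over the foot's front edge pointing at the post, handle pointing away (-x). Starts at 0 to 0.25, closes clockwise seen from above, stays where left (friction 0.03 N m).
- clip_pivot (a point): Clip's upright pivot, top of the clip plate, 74 mm from the post's axis on the base's -x side, 38 mm above the desk. Tab 42 mm long, 13 mm wide, 5 mm thick, underside 33 mm above the desk: it passes 2 mm over a foot that is home and strikes one that is not.
- clip_handle (a point): Top of the clip's upright red handle, 12 mm thick, 37 mm tall (38 to 75 mm above the desk), 26 mm from the pivot on the side away from the tab.
- mug: White mug, 80 mm across, 92 mm tall; bystander. Origin: centre of its underside.
- phone: Black smartphone lying flat, 145 x 72 x 9 mm, long side along its x; bystander. Origin: centre of its underside.
- handheld: Black handheld radio lying on its back, 115 x 56 x 34 mm with a 130 mm antenna towards its +x; bystander. Origin: centre of the underside of its case.
Mind the look-alikes: they are no part of the job. Leave any pink look-alike of the speaker alone. What is shaped like the base but orange is not meant.

How it is judged:
By the outcome, as a careful person would: the job done as asked, in the order asked, and still so for the second after the job is handed in, with the robot touching nothing.
It also fails if it takes over 72 s, if anything falls off the work surface, if the arm or the gripper's body presses on something with over 40 N, if the wrist force passes 120 N, or if a joint passes its speed limit or range.

## Working session

There is one attempt and no reset: what is moved stays moved. The work goes in short steps, Python scripts to look and compute and a tool call to move; the robot and the scene stay as the last step left them, time stands still between calls to the robot, and variables do not carry over. Pictures are saved under pics/ and viewed, about 8 in all and at most 12, crops included, and the job is handed in when it is done.

Besides the shell and the picture viewer there is one more tool, called after ">>>" in YAML: its name, and indented under it one key for each argument. arm_command: Moves the arm, as the interface text tells. Its arguments: {"type":"object","properties":{"series":{"type":"array","items":{"type":"object","properties":{"dp":{"type":"array","items":{"type":"number"}},"angular":{"type":"array","items":{"type":"number"}},"gripper":{"type":"number"}}}},"grip_force":{"type":"number"}},"required":["series"]}

```bash
mkdir -p pics; cat > h.py <<'E'
import numpy as np, cv2
from rig import get_state,get_image,sign_off,grip_depth
from scipy.spatial.transform import Rotation as R
def grab(n):
    s=get_state(); d=get_image(n); d['s']=s
    q=s['ee_rot']; d['Rt']=R.from_quat([q[1],q[2],q[3],q[0]]).as_matrix(); d['p']=np.array(s['position'])
    return d
def cam2world(d):
    if 'view' in d: return np.linalg.inv(d['view'])
    T=np.eye(4);T[:3,:3]=d['Rt'];T[:3,3]=d['p'];return T@d['mount']
def rays(d,uv):
    uv=np.atleast_2d(np.array(uv,float));K=d['mtx'];x=(uv[:,0]-K[0,2])/K[0,0];y=(uv[:,1]-K[1,2])/K[1,1]
    if 'view' in d: v=np.c_[x,-y,-np.ones(len(x))]
    else:
        r=np.hypot(x,y)+1e-12; v=np.c_[x/r*np.sin(r),-y/r*np.sin(r),-np.cos(r)]
    T=cam2world(d); return T[:3,3],v@T[:3,:3].T
def onplane(d,uv,z):
    o,v=rays(d,uv); return o+v*((z-o[2])/v[:,2])[:,None]
def bydepth(d,uv):
    uv=np.atleast_2d(uv); o,v=rays(d,uv); T=cam2world(d)
    dz=np.array([d['depth'][int(b),int(a)] for a,b in uv]); ax=-T[:3,2]
    return o+v*(dz/(v@ax))[:,None]
E
cat > a.py <<'E'
from h import *
t=grab('top');s=grab('scene')
import pickle;pickle.dump((t,s),open('ts.pkl','wb'))
cv2.imwrite('pics/top.png',t['image']);cv2.imwrite('pics/scene.png',s['image'])
print(t['s'],grip_depth)
print(t['mtx'],cam2world(t),cam2world(s))
E
python3 a.py
```

```text
{'clock': 0.0, 'qpos': array([ 1.13796285e+00,  2.76571856e-01,  1.50619124e+00,  2.85511681e-05,
        1.36070981e+00, -1.21009030e-01]), 'qd': array([-0.00075975, -0.00098197,  0.00092395, -0.00088018,  0.00127395,
        0.00043467]), 'effort': array([ 1.71274522e-03, -4.16782093e+01, -2.45810062e+01,  7.84544773e-05,
        1.09973652e-02, -5.90131421e-06]), 'position': array([0.17617002, 0.54675617, 0.23042977]), 'ee_rot': array([ 0.57099132, -0.41660761,  0.57216227,  0.41597757]), 'contact_force': array([0.13538938, 0.09672108, 0.58767978]), 'moment': array([-0.01687323, -0.00632006,  0.02829629]), 'width': 0.085407038818692} 0.0187
[[376.29299296   0.         315.21083095]
 [  0.         376.29299296 195.65558934]
 [  0.           0.           1.        ]] [[-1.83394963e-02  9.91563118e-01 -1.28320868e-01  4.13691827e-01]
 [-9.99831813e-01 -1.81762456e-02  2.44322764e-03 -4.67247639e-02]
 [ 9.02228213e-05  1.28344093e-01  9.91729694e-01  1.21226934e+00]
 [ 0.00000000e+00  0.00000000e+00  0.00000000e+00  1.00000000e+00]] [[ 0.37258874 -0.73391472  0.56793205  1.07736439]
 [ 0.92798891  0.29714823 -0.22480993 -0.26321443]
 [-0.00376869  0.61079629  0.79177881  0.79757848]
 [ 0.          0.          0.          1.        ]]
```

View pics/top.png

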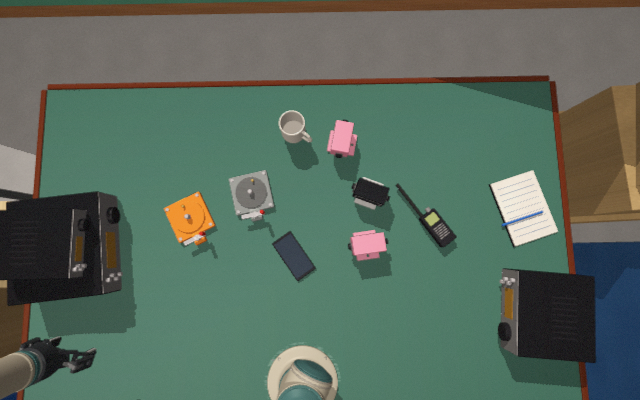

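View pics/scene.png

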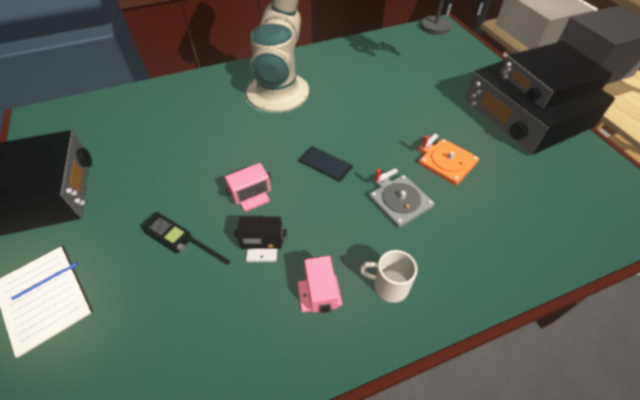

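The black speaker (top 371,193) and the grey base (251,193) fit the description. The pink speakers (342,139 and 368,245) and the orange base (190,219) are the look-alikes. I'll confirm with an enlarged crop.

```bash
python3 - <<'E'
from h import *
import pickle
t,s=pickle.load(open('ts.pkl','rb'))
f=lambda im,u,v,w,h,k:cv2.resize(im[v:v+h,u:u+w],None,fx=k,fy=k,interpolation=cv2.INTER_CUBIC)
a=np.hstack([f(t['image'],216,160,66,66,6),f(t['image'],340,160,66,66,6)])
b=np.hstack([f(s['image'],363,160,80,66,4.95*1.0),f(s['image'],225,205,80,66,4.95)])
b=cv2.resize(b,(a.shape[1],300));cv2.imwrite('pics/crop.png',np.vstack([a[:,:],b])[:, :])
# heights
for n,uv in dict(sp=[371,190],base=[251,195],tbl=[300,220],spfront=[367,206],mug=[292,120],phone=[293,256],hh=[437,228]).items():
    print(n,bydepth(t,uv).round(4))
E
```

```text
sp [[ 0.5744 -0.2194  0.0803]]
base [[0.5734 0.1549 0.0234]]
tbl [[0.4923 0.0007 0.0017]]
spfront [[ 0.533  -0.2157  0.0074]]
mug [[0.8232 0.0225 0.0094]]
phone [[0.3785 0.0241 0.0074]]
hh [[ 0.4573 -0.428   0.0341]]
```

View pics/crop.png

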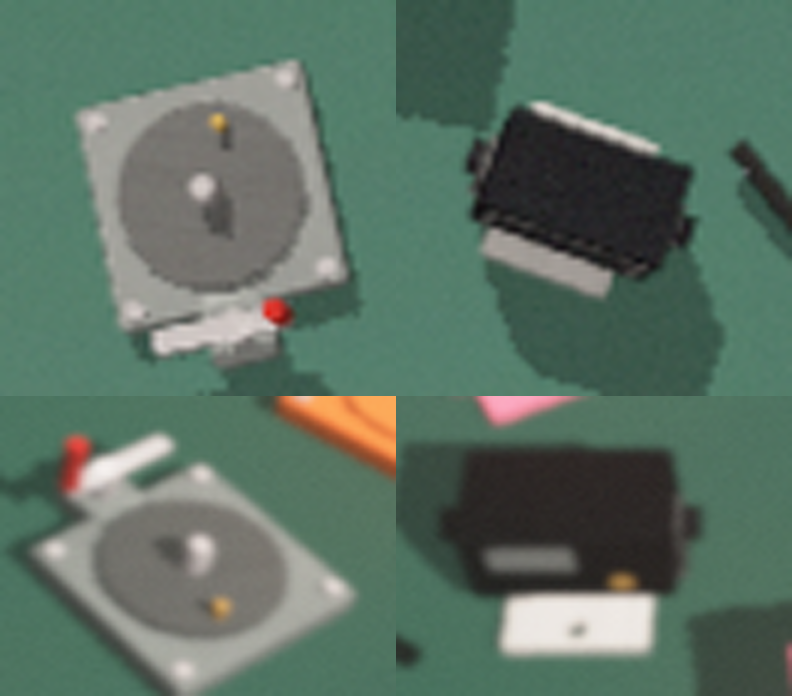

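```bash
cat >> h.py <<'E'
def cloud(d,box):
    u0,v0,u1,v1=box; U,V=np.meshgrid(np.arange(u0,u1),np.arange(v0,v1)); uv=np.c_[U.ravel(),V.ravel()]
    return uv,bydepth(d,uv),d['image'][uv[:,1],uv[:,0]].astype(int)
def rect(P):
    (c,wh,a)=cv2.minAreaRect((P[:,:2]*1000).astype(np.float32)); return np.round(c,1),np.round(wh,1),round(a,1)
E
python3 - <<'E'
from h import *
import pickle
t,s=pickle.load(open('ts.pkl','rb'))
uv,P,c=cloud(t,(340,165,400,220))
m=(P[:,2]>.074)&(P[:,2]<.09)&(c.max(1)<70);print('case',rect(P[m]),P[m].mean(0))
m=(P[:,2]<.02)&(c.min(1)>110);print('foot strip',rect(P[m]),P[m,2].mean())
uv,P,c=cloud(t,(220,160,285,230))
m=(np.abs(P[:,2]-.018)<.0035)|(np.abs(P[:,2]-.0235)<.003); m&=(c.max(1)-c.min(1)<20)&(P[:,0]>.50);print('base',rect(P[m]))
m=(c.max(1)-c.min(1)<20)&(c.max(1)<135)&(c.max(1)>85)&(np.abs(P[:,2]-.023)<.003);Pd=onplane(t,uv[m],.023);print('disc',cv2.minEnclosingCircle((Pd[:,:2]*1000).astype(np.float32)),rect(Pd))
m=(c[:,2]>c[:,0]+60)&(c[:,1]>c[:,0]+35);print('pin',uv[m],onplane(t,uv[m],.033).mean(0))
m=(c[:,2]>c[:,1]+80);print('red',onplane(t,uv[m],.075).mean(0),P[m].max(0))
p=uv.astype(float);m=(np.hypot(uv[:,0]-249.7,uv[:,1]-191.2)<4)&(c.min(1)>165);print('post',uv[m].mean(0),onplane(t,uv[m],.043).mean(0))
E
```

```text
case (array([ 571.2, -220.3]), array([97.5, 54.5]), 69.5) [ 0.57101413 -0.21992777  0.08060323]
foot strip (array([ 577.9, -223.2]), array([72.9, 91.3]), 69.2) 0.007066376704045417
base (array([572.1, 153.2]), array([148.8, 123.7]), 11.9)
disc ((563.2232666015625, 150.04095458984375), 70.18791198730469) (array([563.2, 151. ]), array([139.1, 103.7]), 21.4)
pin [[251 179]
 [252 179]
 [251 180]
 [252 180]
 [253 180]
 [252 181]] [0.62065238 0.15077522 0.033     ]
red [0.51577026 0.11447862 0.075     ] [0.51998192 0.11898597 0.07732422]
post [249.  190.5] [0.58510882 0.15788075 0.043     ]
```

```bash
cat >> h.py <<'E'
def plan(x,y,z,yaw=None):
    """yaw deg of tool z axis (mod 180). Prints turn units then shift units in post-turn axes"""
    s=get_state();q=s['ee_rot'];Rt=R.from_quat([q[1],q[2],q[3],q[0]]).as_matrix();p=np.array(s['position'])
    cur=np.degrees(np.arctan2(Rt[1,2],Rt[0,2])); 
    want=cur if yaw is None else yaw+180*np.round((cur-yaw)/180)
    c,n=np.cos(np.radians(want)),np.sin(np.radians(want))
    X=np.array([0,0,-1.]);Z=np.array([c,n,0]);Rd=np.c_[X,np.cross(Z,X),Z]
    rv=R.from_matrix(Rt.T@Rd).as_rotvec(degrees=True)
    print('clock',s['clock'],'pos',p.round(4),'yaw',cur.round(2),'want',want,'rotvec units',(rv/90).round(4),'rows',(np.abs(rv).max()/10.7).round(1))
    d=np.array([x,y,z])-p
    print('shift now-axes',(Rt.T@d/.12).round(3),'post-turn',(Rd.T@d/.12).round(3),'F',np.round(s['contact_force'],2),'M',np.round(s['moment'],3),'w',s['width'],'q6',s['qpos'][[0,5]])
E
python3 - <<'E'
from h import *
plan(.571,-.220,.25,-20.8)
plan(.52,.155,.25,-20.8)
w=grab('wrist');print(w['mount'],w['mtx'])
E
```

```text
clock 0.1 pos [0.1762 0.5468 0.2305] yaw 72.13 want 159.2 rotvec units [-9.674e-01 -7.000e-04 -9.000e-04] rows 8.1
shift now-axes [-0.155 -5.092 -5.073] post-turn [-0.162  4.806 -5.345] F [ 0.26 -0.63  0.49] M [ 0.016  0.019 -0.041] w 0.08558181628933122 q6 [ 1.13798385 -0.12099622]
clock 0.1 pos [0.1762 0.5468 0.2305] yaw 72.13 want 159.2 rotvec units [-9.674e-01 -7.000e-04 -9.000e-04] rows 8.1
shift now-axes [-0.159 -3.729 -2.229] post-turn [-0.162  2.035 -3.838] F [ 0.26 -0.63  0.49] M [ 0.016  0.019 -0.041] w 0.08558181628933122 q6 [ 1.13798385 -0.12099622]
[[ 5.51992802e-04  2.67460497e-01 -9.63568668e-01 -1.42505527e-01]
 [-4.69968331e-04  9.63568778e-01  2.67460258e-01  6.83147850e-02]
 [ 9.99999737e-01  3.05210621e-04  6.57580993e-04  4.54714674e-04]
 [ 0.00000000e+00  0.00000000e+00  0.00000000e+00  1.00000000e+00]] [[309.70691629   0.         317.81606161]
 [  0.         309.70691629 198.33466489]
 [  0.           0.           1.        ]]
```

```bash
cat >> h.py <<'E'
def rows(x,y,z,yaw,n):
    s=get_state();q=s['ee_rot'];Rt=R.from_quat([q[1],q[2],q[3],q[0]]).as_matrix();p=np.array(s['position'])
    cur=np.degrees(np.arctan2(Rt[1,2],Rt[0,2])); d=(np.array([x,y,z])-p)/n; dy=(yaw-cur)/n
    print('t',s['clock'],'pos',p.round(4),'yaw',cur.round(2),'tilt',np.degrees(np.arccos(-Rt[2,0])).round(2),'F',np.round(s['contact_force'],2),'w',s['width'],'q',np.round(s['qpos'],2))
    for k in range(n):
        a=np.radians(cur+k*dy); c,m=np.cos(a),np.sin(a)
        print([round(v/.12,3) for v in (-d[2],-m*d[0]+c*d[1],c*d[0]+m*d[1])],round(-dy/90,4))
E
python3 -c "
from h import *
rows(.585,.09,.25,-20.8,11)"
```

```text
t 0.15 pos [0.1762 0.5469 0.2306] yaw 72.14 tilt 0.08 F [-0.27 -0.4  -0.71] w 0.08550325643333764 q [ 1.14  0.28  1.51 -0.    1.36 -0.12]
[np.float64(-0.015), np.float64(-0.401), np.float64(-0.234)] 0.0939
[np.float64(-0.015), np.float64(-0.431), np.float64(-0.173)] 0.0939
[np.float64(-0.015), np.float64(-0.452), np.float64(-0.108)] 0.0939
[np.float64(-0.015), np.float64(-0.463), np.float64(-0.04)] 0.0939
[np.float64(-0.015), np.float64(-0.464), np.float64(0.028)] 0.0939
[np.float64(-0.015), np.float64(-0.454), np.float64(0.096)] 0.0939
[np.float64(-0.015), np.float64(-0.435), np.float64(0.162)] 0.0939
[np.float64(-0.015), np.float64(-0.407), np.float64(0.224)] 0.0939
[np.float64(-0.015), np.float64(-0.37), np.float64(0.281)] 0.0939
[np.float64(-0.015), np.float64(-0.324), np.float64(0.333)] 0.0939
[np.float64(-0.015), np.float64(-0.272), np.float64(0.377)] 0.0939
```

>>> arm_command:
  series:
    - {"dp":[-0.015,-0.4,-0.23],"angular":[0.094,0,0],"gripper":85}
    - {"dp":[-0.015,-0.43,-0.17],"angular":[0.094,0,0],"gripper":85}
    - {"dp":[-0.015,-0.45,-0.11],"angular":[0.094,0,0],"gripper":85}
    - {"dp":[-0.015,-0.46,-0.04],"angular":[0.094,0,0],"gripper":85}
    - {"dp":[-0.015,-0.46,0.03],"angular":[0.094,0,0],"gripper":85}
    - {"dp":[-0.015,-0.45,0.1],"angular":[0.094,0,0],"gripper":85}
    - {"dp":[-0.015,-0.44,0.16],"angular":[0.094,0,0],"gripper":85}
    - {"dp":[-0.015,-0.41,0.22],"angular":[0.094,0,0],"gripper":85}

```text
clock: 1.15
position: [0.4736, 0.2047, 0.2431]
ee_rot: [0.706, -0.017, 0.707, 0.016]
contact_force: [0.4, -0.4, -0.1]
width: 0.0851
```

```bash
python3 -c "
from h import *
rows(.585,.09,.25,-20.8,7)"
```

```text
t 1.15 pos [0.4736 0.2047 0.2431] yaw 2.72 tilt 0.11 F [ 0.37 -0.37 -0.07] w 0.0850585511991932 q [ 0.27  0.18  1.6  -0.    1.36  0.23]
[np.float64(-0.008), np.float64(-0.143), np.float64(0.126)] 0.0373
[np.float64(-0.008), np.float64(-0.135), np.float64(0.134)] 0.0373
[np.float64(-0.008), np.float64(-0.127), np.float64(0.142)] 0.0373
[np.float64(-0.008), np.float64(-0.118), np.float64(0.149)] 0.0373
[np.float64(-0.008), np.float64(-0.11), np.float64(0.156)] 0.0373
[np.float64(-0.008), np.float64(-0.1), np.float64(0.162)] 0.0373
[np.float64(-0.008), np.float64(-0.091), np.float64(0.167)] 0.0373
```

>>> arm_command:
  series:
    - {"dp":[-0.008,-0.143,0.126],"angular":[0.037,0,0],"gripper":85}
    - {"dp":[-0.008,-0.135,0.134],"angular":[0.037,0,0],"gripper":85}
    - {"dp":[-0.008,-0.127,0.142],"angular":[0.037,0,0],"gripper":85}
    - {"dp":[-0.008,-0.118,0.149],"angular":[0.037,0,0],"gripper":85}
    - {"dp":[-0.008,-0.11,0.156],"angular":[0.037,0,0],"gripper":85}
    - {"dp":[-0.008,-0.1,0.162],"angular":[0.037,0,0],"gripper":85}
    - {"dp":[-0.008,-0.091,0.167],"angular":[0.037,0,0],"gripper":85}
    - {"dp":[0,0,0],"angular":[0,0,0],"gripper":85}

```text
clock: 2.15
position: [0.591, 0.079, 0.248]
ee_rot: [0.693, 0.135, 0.695, -0.137]
contact_force: [-0.5, 0.8, 0.3]
width: 0.0849
```

```bash
cat > pp.py <<'E'
from h import *
import sys
w=grab('wrist');cv2.imwrite(f'pics/{sys.argv[1]}.png',w['image'])
import pickle;pickle.dump(w,open(sys.argv[1]+'.pkl','wb'))
print(w['p'],w['s']['clock'])
E
python3 pp.py w1
```

```text
[0.59102817 0.07899624 0.24802653] 2.15
```

View pics/w1.png

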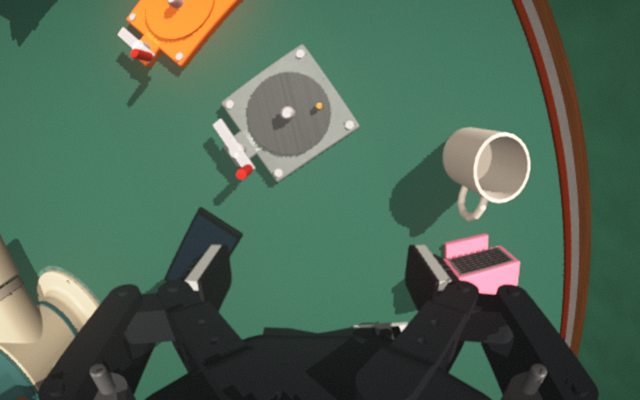

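The wrist view shows the grey base: post top at (288,112), brass pin at (319,105) and red handle at (243,173). I'll measure these.

```bash
python3 - <<'E'
from h import *
import pickle
d=pickle.load(open('w1.pkl','rb'))
uv,P,c=cloud(d,(205,40,365,190))
m=(c.max(1)-c.min(1)<20)&(c.max(1)<130)&(c.max(1)>60)&(np.hypot(uv[:,0]-288,uv[:,1]-114)<48)
im=np.zeros((400,640),np.uint8);im[uv[m,1],uv[m,0]]=255
k=max(cv2.findContours(im,cv2.RETR_EXTERNAL,cv2.CHAIN_APPROX_NONE)[0],key=cv2.contourArea)
W=onplane(d,k[:,0],.023)[:,:2]*1000;W=W.astype(np.float32);print('disc',cv2.fitEllipse(W))
m=(c[:,2]>c[:,0]+60)&(c[:,1]>c[:,0]+30);g=onplane(d,uv[m],.033);pin=g.mean(0);print('pin',uv[m].mean(0),m.sum(),pin,np.ptp(g,0))
m=(np.hypot(uv[:,0]-288,uv[:,1]-112)<9)&(c.min(1)>150);g=onplane(d,uv[m],.043);post=g.mean(0);print('post',uv[m].mean(0),m.sum(),post,np.ptp(g,0))
e=pin-post;print(np.hypot(*e[:2]),np.degrees(np.arctan2(e[1],e[0])))
m=(c.max(1)-c.min(1)<22)&(np.abs(P[:,2]-.02)<.008);im[:]=0;im[uv[m,1],uv[m,0]]=255
m=(c[:,2]>c[:,1]+80);print('red top',onplane(d,uv[m],.075).mean(0),P[m,2].max())
m=(c.min(1)>140)&(P[:,2]>.030)&(P[:,2]<.045)&(np.hypot(*(P[:,:2]-post[:2]).T)>.03);print('clip',rect(onplane(d,uv[m],.038)))
E
```

```text
disc ((581.882080078125, 155.60824584960938), (96.94509887695312, 99.7313003540039), 115.60530853271484)
pin [313.5        102.11904762] 42 [0.61591131 0.15728023 0.033     ] [0.09728217 0.13420914 0.        ]
post [287.25619835 111.58677686] 121 [0.58510421 0.15781393 0.043     ] [0.01422628 0.01274469 0.        ]
0.030811719481307433 -0.9924827100797633
red top [0.5206086 0.1172705 0.075    ] 0.0765638444898315
clip (array([510.8, 147.4]), array([19.1, 72.1]), 16.8)
```

```bash
python3 - <<'E'
from h import *
import pickle
d=pickle.load(open('w1.pkl','rb'))
uv,P,c=cloud(d,(308,95,330,116))
m=(c[:,2]>c[:,0]+60)&(c[:,1]>c[:,0]+30);g=onplane(d,uv[m],.033);pin=g.mean(0);print('pin',uv[m].mean(0),m.sum(),pin,np.ptp(g,0))
for C in ([.5851,.1578],[.5819,.1556]):
  e=pin[:2]-C;print(np.hypot(*e)*1000,np.degrees(np.arctan2(e[1],e[0])))
f=lambda im,u,v,w,h,k:cv2.resize(im[v:v+h,u:u+w],None,fx=k,fy=k,interpolation=cv2.INTER_NEAREST)
a=f(d['image'],235,65,105,95,7)
# predicted centres: post top red dot not needed
cv2.imwrite('pics/w1c.png',a)
rows(.571,-.220,.25,-20.8,6)
E
```

```text
pin [318.925 105.2  ] 40 [0.62035391 0.1511028  0.033     ] [0.00762481 0.00769985 0.        ]
35.88441114018422 -10.756332934570649
38.71599571276032 -6.670464783050743
t 2.2 pos [0.5902 0.0797 0.248 ] yaw -22.11 tilt 0.3 F [-0.9  -0.19 -0.02] w 0.0847884850798642 q [ 0.02  0.3   1.43 -0.    1.42  0.4 ]
[np.float64(-0.003), np.float64(-0.396), np.float64(0.132)] -0.0024
[np.float64(-0.003), np.float64(-0.396), np.float64(0.13)] -0.0024
[np.float64(-0.003), np.float64(-0.397), np.float64(0.129)] -0.0024
[np.float64(-0.003), np.float64(-0.397), np.float64(0.127)] -0.0024
[np.float64(-0.003), np.float64(-0.398), np.float64(0.126)] -0.0024
[np.float64(-0.003), np.float64(-0.398), np.float64(0.124)] -0.0024
```

View pics/w1c.png

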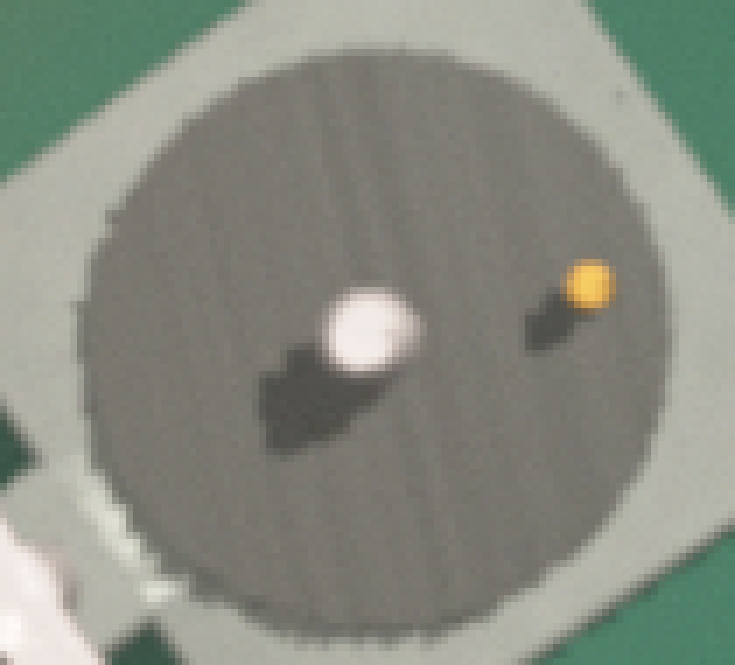

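Post and pin are crisp in this crop: post (367,330), pin (590,285). Next I'll hover over the speaker.

>>> arm_command:
  series:
    - {"dp":[0,-0.396,0.13],"angular":[-0.002,0,0],"gripper":85}
    - {"dp":[0,-0.396,0.13],"angular":[-0.002,0,0],"gripper":85}
    - {"dp":[0,-0.396,0.13],"angular":[-0.002,0,0],"gripper":85}
    - {"dp":[0,-0.396,0.13],"angular":[-0.002,0,0],"gripper":85}
    - {"dp":[0,-0.396,0.125],"angular":[-0.002,0,0],"gripper":85}
    - {"dp":[0,-0.38,0.12],"angular":[-0.002,0,0],"gripper":85}
    - {"dp":[0,0,0],"angular":[0,0,0],"gripper":85}
    - {"dp":[0,0,0],"angular":[0,0,0],"gripper":85}

```text
clock: 3.2
position: [0.5694, -0.218, 0.2481]
ee_rot: [0.693, 0.127, 0.698, -0.124]
contact_force: [-0.0, 0.4, 0.1]
width: 0.0847
```

```bash
python3 pp.py w2
```

```text
[ 0.56944887 -0.21802294  0.24808052] 3.2
```

View pics/w2.png

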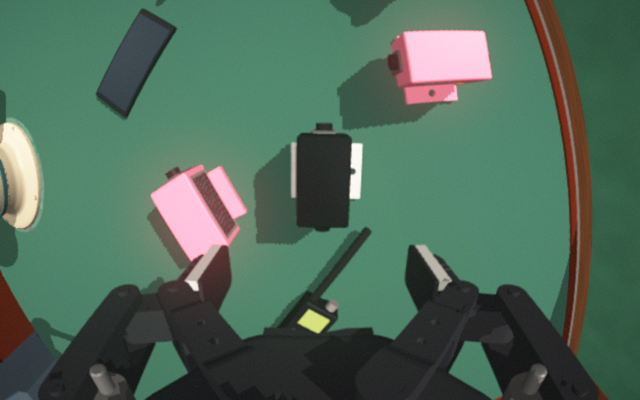

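The black speaker's case top spans (297–352, 133–228), with the pin hole at (353,172). The pink look-alike's right corner is at (245,215), so I'll check finger clearance there.

```bash
python3 - <<'E'
from h import *
import pickle
d=pickle.load(open('w2.pkl','rb'))
uv,P,c=cloud(d,(280,115,380,240))
m=(P[:,2]>.076)&(P[:,2]<.09)&(c.max(1)<80)&(uv[:,1]>130);g=onplane(d,uv[m],.081);print('case top',rect(g),P[m,2].mean())
m=(c.min(1)>130)&(P[:,2]<.02);g=onplane(d,uv[m],.008);print('foot',rect(g))
m=(np.hypot(uv[:,0]-353,uv[:,1]-171)<6)&(c.max(1)<120);g=onplane(d,uv[m],.008);print('hole',uv[m].mean(0),m.sum(),g.mean(0))
uv,P,c=cloud(d,(140,150,260,270));m=(c[:,2]>c[:,1]+40)&(P[:,2]>-.01);Q=P[m]
a=np.radians(-20.8);C=np.array([.571,-.22]);L=np.c_[(Q[:,:2]-C)@[np.cos(a),np.sin(a)],(Q[:,:2]-C)@[-np.sin(a),np.cos(a)],Q[:,2]]
n=L[np.abs(L[:,1])<.016];print('pink near finger line max x',n[:,0].max() if len(n) else None, 'overall',L.max(0),L.min(0), L[L[:,0]>-.07].round(3)[::15])
E
```

```text
case top (array([ 572.3, -219.9]), array([97.4, 55.2]), 68.3) 0.08083726944192862
foot (array([ 576.7, -221.9]), array([71. , 89.2]), 68.6)
hole [350.3902439  170.85365854] 41 [ 0.60483484 -0.23305397  0.008     ]
pink near finger line max x -0.04472942473482916 overall [-0.00193219  0.06910276  0.39077964] [-0.24810348 -0.13735862 -0.0016005 ] [[-0.002  0.069  0.391]
 [-0.002  0.069  0.391]
 [-0.052  0.012  0.266]
 [-0.045  0.012  0.264]
 [-0.052  0.012  0.272]
 [-0.056  0.009  0.27 ]
 [-0.057  0.009  0.273]]
```

```bash
python3 -c "
from h import *
rows(.5726,-.2201,.040,-21.5,6)"
```

```text
t 3.25 pos [ 0.5695 -0.218   0.2481] yaw -20.47 tilt 0.45 F [-0.65  0.48 -0.27] w 0.0848376188007966 q [-0.48  0.32  1.39  0.    1.43 -0.12]
[np.float64(0.289), np.float64(-0.001), np.float64(0.005)] 0.0019
[np.float64(0.289), np.float64(-0.001), np.float64(0.005)] 0.0019
[np.float64(0.289), np.float64(-0.001), np.float64(0.005)] 0.0019
[np.float64(0.289), np.float64(-0.001), np.float64(0.005)] 0.0019
[np.float64(0.289), np.float64(-0.001), np.float64(0.005)] 0.0019
[np.float64(0.289), np.float64(-0.001), np.float64(0.005)] 0.0019
```

>>> arm_command:
  series:
    - {"dp":[0,0,0.03],"angular":[0.012,0,0],"gripper":85}
    - {"dp":[0.289,0,0],"angular":[0,0,0],"gripper":85}
    - {"dp":[0.289,0,0],"angular":[0,0,0],"gripper":85}
    - {"dp":[0.289,0,0],"angular":[0,0,0],"gripper":85}
    - {"dp":[0.289,0,0],"angular":[0,0,0],"gripper":85}
    - {"dp":[0,0,0],"angular":[0,0,0],"gripper":85}
    - {"dp":[0,0,0],"angular":[0,0,0],"gripper":85}
    - {"dp":[0,0,0],"angular":[0,0,0],"gripper":85}

```text
clock: 4.25
position: [0.5781, -0.211, 0.1111]
ee_rot: [0.696, 0.131, 0.694, -0.129]
contact_force: [-0.2, 0.6, -0.2]
width: 0.085
```

```bash
python3 -c "
from h import *
plan(.5726,-.2201,.040,-21.5)"
```

```text
clock 4.25 pos [ 0.5781 -0.211   0.1111] yaw -21.14 want -21.5 rotvec units [ 0.004   0.0013 -0.0023] rows 0.0
shift now-axes [ 0.592 -0.089 -0.016] post-turn [ 0.593 -0.087 -0.015] F [-0.21  0.61 -0.22] M [ 0.001 -0.015 -0.008] w 0.08501949413473239 q6 [-0.4652718  -0.09811486]
```

>>> arm_command:
  series:
    - {"dp":[0.2,-0.087,-0.015],"angular":[0.004,0.001,-0.002],"gripper":85}
    - {"dp":[0.2,0,0],"angular":[0,0,0],"gripper":85}
    - {"dp":[0,0,0],"angular":[0,0,0],"gripper":85}
    - {"dp":[0,0,0],"angular":[0,0,0],"gripper":85}
    - {"dp":[0,0,0],"angular":[0,0,0],"gripper":85}
    - {"dp":[0,0,0],"angular":[0,0,0],"gripper":85}
    - {"dp":[0,0,0],"angular":[0,0,0],"gripper":85}
    - {"dp":[0,0,0],"angular":[0,0,0],"gripper":85}

```text
clock: 5.25
position: [0.5792, -0.2231, 0.0726]
ee_rot: [0.701, 0.13, 0.688, -0.134]
contact_force: [-0.0, 0.2, -0.8]
width: 0.0846
```

```bash
python3 -c "
from h import *
plan(.5726,-.2201,.040,-21.5)"
```

```text
clock 5.25 pos [ 0.5792 -0.2231  0.0726] yaw -21.48 want -21.5 rotvec units [0.0002 0.0125 0.001 ] rows 0.1
shift now-axes [ 0.27   0.003 -0.066] post-turn [ 0.272  0.003 -0.061] F [-0.04  0.22 -0.84] M [ 0.015  0.036 -0.05 ] w 0.08455698993262302 q6 [-0.47994297 -0.10526462]
```

>>> arm_command:
  series:
    - {"dp":[0.14,0.003,-0.061],"angular":[0,0.0125,0.001],"gripper":85}
    - {"dp":[0.13,0,0],"angular":[0,0,0],"gripper":85}
    - {"dp":[0,0,0],"angular":[0,0,0],"gripper":85}
    - {"dp":[0,0,0],"angular":[0,0,0],"gripper":60}
    - {"dp":[0,0,0],"angular":[0,0,0],"gripper":60}
    - {"dp":[0,0,0],"angular":[0,0,0],"gripper":60}
    - {"dp":[0,0,0],"angular":[0,0,0],"gripper":60}
    - {"dp":[0,0,0],"angular":[0,0,0],"gripper":60}
  grip_force: 40

```text
clock: 6.25
position: [0.5722, -0.2199, 0.0373]
ee_rot: [0.694, 0.132, 0.695, -0.132]
contact_force: [-0.5, -0.5, -0.3]
width: 0.0603
```

```bash
python3 -c "
from h import *
plan(.5726,-.2201,.040,-21.5)"
```

```text
clock 6.25 pos [ 0.5722 -0.2199  0.0373] yaw -21.48 want -21.5 rotvec units [ 0.0002 -0.0014 -0.0001] rows 0.0
shift now-axes [-0.022 -0.     0.004] post-turn [-0.022 -0.     0.004] F [-0.48 -0.53 -0.33] M [ 0.016 -0.019 -0.033] w 0.06030987896459535 q6 [-0.48033633 -0.1053223 ]
```

>>> arm_command:
  series:
    - {"dp":[-0.02,0,0],"angular":[0,0,0],"gripper":50}
    - {"dp":[0,0,0],"angular":[0,0,0],"gripper":50}
    - {"dp":[0,0,0],"angular":[0,0,0],"gripper":50}
    - {"dp":[0,0,0],"angular":[0,0,0],"gripper":50}
    - {"dp":[-0.2,0,0],"angular":[0,0,0],"gripper":50}
    - {"dp":[-0.25,0,0],"angular":[0,0,0],"gripper":50}
    - {"dp":[-0.25,0,0],"angular":[0,0,0],"gripper":50}
    - {"dp":[0,0,0],"angular":[0,0,0],"gripper":50}
  grip_force: 60

```text
clock: 7.25
position: [0.5698, -0.2187, 0.1221]
ee_rot: [0.691, 0.133, 0.698, -0.131]
contact_force: [-0.1, -0.6, -4.6]
width: 0.0556
```

```bash
python3 -c "
from h import *
rows(.5845,.1573,.18,-10,10);plan(.5845,.1573,.18,-10)"
```

```text
t 7.25 pos [ 0.5698 -0.2187  0.1221] yaw -21.49 tilt 0.64 F [-0.08 -0.64 -4.63] w 0.05556574499276198 q [-0.48  0.41  1.58 -0.    1.16 -0.11]
[np.float64(-0.048), np.float64(0.296), np.float64(-0.103)] -0.0128
[np.float64(-0.048), np.float64(0.298), np.float64(-0.097)] -0.0128
[np.float64(-0.048), np.float64(0.3), np.float64(-0.091)] -0.0128
[np.float64(-0.048), np.float64(0.302), np.float64(-0.085)] -0.0128
[np.float64(-0.048), np.float64(0.303), np.float64(-0.079)] -0.0128
[np.float64(-0.048), np.float64(0.305), np.float64(-0.073)] -0.0128
[np.float64(-0.048), np.float64(0.306), np.float64(-0.067)] -0.0128
[np.float64(-0.048), np.float64(0.308), np.float64(-0.061)] -0.0128
[np.float64(-0.048), np.float64(0.309), np.float64(-0.055)] -0.0128
[np.float64(-0.048), np.float64(0.31), np.float64(-0.049)] -0.0128
clock 7.25 pos [ 0.5698 -0.2187  0.1221] yaw -21.49 want -10.0 rotvec units [-0.1276 -0.007  -0.0014] rows 1.1
shift now-axes [-0.468  2.961 -1.039] post-turn [-0.482  3.107 -0.423] F [-0.08 -0.64 -4.63] M [-0.012  0.001 -0.026] w 0.05556574499276198 q6 [-0.48040258 -0.10532904]
```

>>> arm_command:
  series:
    - {"dp":[-0.12,0.3,-0.1],"angular":[-0.013,-0.007,-0.001],"gripper":50}
    - {"dp":[-0.1,0.3,-0.1],"angular":[-0.013,0,0],"gripper":50}
    - {"dp":[-0.05,0.3,-0.09],"angular":[-0.013,0,0],"gripper":50}
    - {"dp":[-0.05,0.3,-0.085],"angular":[-0.013,0,0],"gripper":50}
    - {"dp":[-0.05,0.3,-0.08],"angular":[-0.013,0,0],"gripper":50}
    - {"dp":[-0.05,0.305,-0.073],"angular":[-0.013,0,0],"gripper":50}
    - {"dp":[-0.05,0.3,-0.067],"angular":[-0.013,0,0],"gripper":50}
    - {"dp":[-0.05,0.3,-0.06],"angular":[-0.013,0,0],"gripper":50}

```text
clock: 8.25
position: [0.5738, 0.0875, 0.1706]
ee_rot: [0.695, 0.075, 0.712, -0.075]
contact_force: [1.3, -0.5, -4.1]
width: 0.0552
```

```bash
python3 -c "
from h import *
rows(.5845,.1573,.12,-10,4);plan(.5845,.1573,.12,-10)"
```

```text
t 8.25 pos [0.5738 0.0875 0.1706] yaw -12.17 tilt 1.37 F [ 1.32 -0.46 -4.14] w 0.05516698587702522 q [0.03 0.34 1.57 0.   1.26 0.24]
[np.float64(0.105), np.float64(0.147), np.float64(-0.009)] -0.006
[np.float64(0.105), np.float64(0.147), np.float64(-0.007)] -0.006
[np.float64(0.105), np.float64(0.147), np.float64(-0.006)] -0.006
[np.float64(0.105), np.float64(0.147), np.float64(-0.005)] -0.006
clock 8.25 pos [0.5738 0.0875 0.1706] yaw -12.17 want -10.0 rotvec units [-0.0241 -0.0152  0.0008] rows 0.2
shift now-axes [ 0.422  0.588 -0.025] post-turn [ 0.422  0.588 -0.013] F [ 1.32 -0.46 -4.14] M [ 0.049 -0.026  0.007] w 0.05516698587702522 q6 [0.02892687 0.23991711]
```

```bash
python3 pp.py w3; python3 - <<'E'
from h import *
import pickle
d=pickle.load(open('w3.pkl','rb'))
cv2.imwrite('pics/w3c.png',cv2.resize(d['image'][40:340,200:500],None,fx=2,fy=2))
E
```

```text
[0.57377818 0.08751701 0.17062444] 8.25
```

View pics/w3c.png

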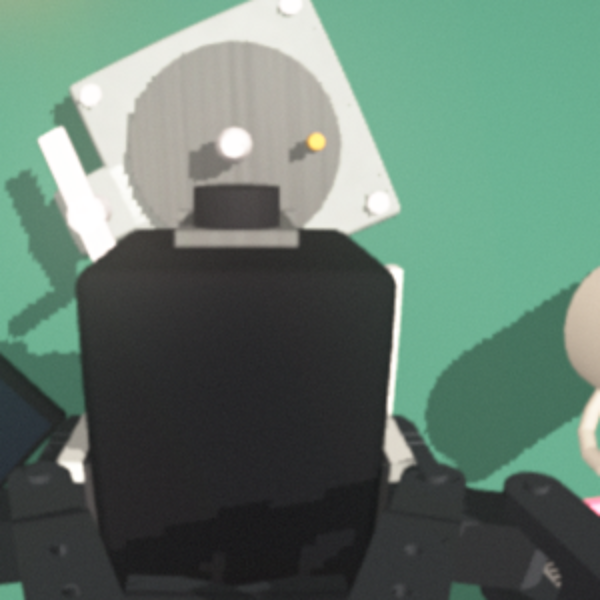

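The post is at crop (233,142) and the pin at (316,141), both clear beside the held speaker. I'll take the second and last measurement from this frame.

```bash
python3 - <<'E'
from h import *
import pickle
d=pickle.load(open('w3.pkl','rb'))
print(d['s']['qd'].round(3))
uv,P,c=cloud(d,(345,100,372,124))
m=(c[:,2]>c[:,0]+60)&(c[:,1]>c[:,0]+30);pu=uv[m].mean(0);pin=onplane(d,pu,.033)[0];print('pin',pu,m.sum(),pin)
uv,P,c=cloud(d,(303,98,330,124))
m=(np.hypot(uv[:,0]-316.5,uv[:,1]-111)<9.5)&(c.min(1)>195);ou=uv[m].mean(0);post=onplane(d,ou,.043)[0];print('post',ou,m.sum(),post)
e=pin-post;print(np.hypot(*e[:2])*1000,np.degrees(np.arctan2(e[1],e[0])))
uv,P,c=cloud(d,(255,55,378,165))
m=(c.max(1)-c.min(1)<25)&(c.max(1)<195)&(c.max(1)>120)&(np.hypot(uv[:,0]-317,uv[:,1]-115)<60)&(uv[:,1]<128)
im=np.zeros((400,640),np.uint8);im[uv[m,1],uv[m,0]]=255
k=max(cv2.findContours(im,cv2.RETR_EXTERNAL,cv2.CHAIN_APPROX_NONE)[0],key=cv2.contourArea)[:,0]
W=onplane(d,k,.023)[:,:2]*1000
# ring: keep outer pts, robust circle fit
from scipy.optimize import least_squares
keep=k[:,1]<124
r=least_squares(lambda p:np.hypot(*(W[keep]-p[:2]).T)-50,[584,157],loss='soft_l1');print('disc',r.x,np.median(np.abs(r.fun)))
# case top in tool frame
uv,P,c=cloud(d,(235,150,400,300));m=(c.max(1)<75)
T=(P-d['p'])@d['Rt'];m&=(T[:,0]>-.047)&(T[:,0]<-.036);t=T[m];print('case top tool',t.min(0),t.max(0),m.sum(),cv2.minAreaRect((t[:,1:]*1000).astype(np.float32)))
E
```

```text
[ 0.519  0.045 -0.157  0.01   0.13   0.346]
pin [357.64788732 110.43661972] 71 [0.6199772  0.15109628 0.033     ]
post [317.24623116 110.82914573] 199 [0.58472672 0.15782425 0.043     ]
35.886799376242415 -10.805614581247683
disc [582.37924119 155.46861055] 0.4027976150957713
case top tool [-0.04637428 -0.0016504  -0.03098926] [-0.03600692  0.04904926  0.02985927] 19469 ((23.80888557434082, -0.49243927001953125), (50.66947937011719, 60.84637451171875), 0.25538167357444763)
```

>>> arm_command:
  series:
    - {"dp":[0.05,0.15,-0.005],"angular":[-0.012,-0.015,0.001],"gripper":50}
    - {"dp":[0.1,0.15,-0.005],"angular":[-0.012,0,0],"gripper":50}
    - {"dp":[0.1,0.14,-0.005],"angular":[0,0,0],"gripper":50}
    - {"dp":[0.1,0.12,0],"angular":[0,0,0],"gripper":50}
    - {"dp":[0.08,0,0],"angular":[0,0,0],"gripper":50}
    - {"dp":[0,0,0],"angular":[0,0,0],"gripper":50}
    - {"dp":[0,0,0],"angular":[0,0,0],"gripper":50}
    - {"dp":[0,0,0],"angular":[0,0,0],"gripper":50}

```text
clock: 9.3
position: [0.5824, 0.1614, 0.1108]
ee_rot: [0.701, 0.061, 0.708, -0.059]
contact_force: [0.3, -0.0, -4.5]
width: 0.0556
```

```bash
python3 -c "
from h import *
plan(.5842,.1572,.092,-9.7)"
```

```text
clock 9.3 pos [0.5824 0.1614 0.1108] yaw -9.77 want -9.7 rotvec units [-0.0008 -0.0057 -0.001 ] rows 0.0
shift now-axes [ 0.157 -0.032  0.023] post-turn [ 0.157 -0.032  0.021] F [ 0.29 -0.04 -4.49] M [ 0.048 -0.021  0.03 ] w 0.05563323709884194 q6 [0.15266125 0.32117341]
```

>>> arm_command:
  series:
    - {"dp":[0.03,-0.032,0.021],"angular":[-0.001,-0.006,-0.001],"gripper":50}
    - {"dp":[0.03,0,0],"angular":[0,0,0],"gripper":50}
    - {"dp":[0.03,0,0],"angular":[0,0,0],"gripper":50}
    - {"dp":[0.03,0,0],"angular":[0,0,0],"gripper":50}
    - {"dp":[0.02,0,0],"angular":[0,0,0],"gripper":50}
    - {"dp":[0,0,0],"angular":[0,0,0],"gripper":50}
    - {"dp":[0,0,0],"angular":[0,0,0],"gripper":50}
    - {"dp":[0,0,0],"angular":[0,0,0],"gripper":50}

```text
clock: 10.3
position: [0.5849, 0.1563, 0.0939]
ee_rot: [0.706, 0.06, 0.704, -0.06]
contact_force: [-0.1, -0.2, -3.4]
width: 0.0555
```

```bash
python3 -c "
from h import *
plan(.5842,.1572,.088,-9.7)"
```

```text
clock 10.3 pos [0.5849 0.1563 0.0939] yaw -9.73 want -9.7 rotvec units [-0.0003  0.0019 -0.0002] rows 0.0
shift now-axes [ 0.049  0.006 -0.007] post-turn [ 0.049  0.006 -0.007] F [-0.1  -0.19 -3.37] M [-0.013 -0.008 -0.011] w 0.05550530945425649 q6 [0.14667789 0.31683772]
```

>>> arm_command:
  series:
    - {"dp":[0.012,0.006,-0.007],"angular":[0,0.002,0],"gripper":50}
    - {"dp":[0.015,0,0],"angular":[0,0,0],"gripper":50}
    - {"dp":[0.015,0,0],"angular":[0,0,0],"gripper":50}
    - {"dp":[0.015,0,0],"angular":[0,0,0],"gripper":50}
    - {"dp":[0.012,0,0],"angular":[0,0,0],"gripper":50}
    - {"dp":[0.012,0,0],"angular":[0,0,0],"gripper":50}
    - {"dp":[0.01,0,0],"angular":[0,0,0],"gripper":50}
    - {"dp":[0,0,0],"angular":[0,0,0],"gripper":50}

```text
clock: 11.3
position: [0.5842, 0.1573, 0.0822]
ee_rot: [0.704, 0.06, 0.705, -0.06]
contact_force: [0.5, 0.3, -4.8]
width: 0.0552
```

```bash
python3 -c "
from h import *
plan(.5842,.1572,.078,-9.7)"
```

```text
clock 11.3 pos [0.5842 0.1573 0.0822] yaw -9.73 want -9.7 rotvec units [-0.0003 -0.0002 -0.0002] rows 0.0
shift now-axes [ 0.035 -0.001  0.   ] post-turn [ 0.035 -0.001  0.   ] F [ 0.47  0.29 -4.83] M [-0.004 -0.015 -0.022] w 0.05522932418372834 q6 [0.14776243 0.3172519 ]
```

>>> arm_command:
  series:
    - {"dp":[0.008,0,0],"angular":[0,0,0],"gripper":50}
    - {"dp":[0.008,0,0],"angular":[0,0,0],"gripper":50}
    - {"dp":[0.008,0,0],"angular":[0,0,0],"gripper":50}
    - {"dp":[0.008,0,0],"angular":[0,0,0],"gripper":50}
    - {"dp":[0.008,0,0],"angular":[0,0,0],"gripper":50}
    - {"dp":[0,0,0],"angular":[0,0,0],"gripper":50}
    - {"dp":[0,0,0],"angular":[0,0,0],"gripper":50}
    - {"dp":[0,0,0],"angular":[0,0,0],"gripper":50}

```text
clock: 12.3
position: [0.5844, 0.1573, 0.0773]
ee_rot: [0.705, 0.06, 0.704, -0.06]
contact_force: [0.6, -1.0, -4.5]
width: 0.0556
```

```bash
python3 -c "
from h import *
plan(.5842,.1572,.073,-9.7)"
```

```text
clock 12.3 pos [0.5844 0.1573 0.0773] yaw -9.73 want -9.7 rotvec units [-0.0003  0.0001 -0.0003] rows 0.0
shift now-axes [ 0.036 -0.001 -0.001] post-turn [ 0.036 -0.001 -0.001] F [ 0.62 -0.96 -4.54] M [0.028 0.023 0.016] w 0.05560520916551923 q6 [0.14773111 0.31726953]
```

>>> arm_command:
  series:
    - {"dp":[0.008,0,0],"angular":[0,0,0],"gripper":50}
    - {"dp":[0.008,0,0],"angular":[0,0,0],"gripper":50}
    - {"dp":[0.008,0,0],"angular":[0,0,0],"gripper":50}
    - {"dp":[0.008,0,0],"angular":[0,0,0],"gripper":50}
    - {"dp":[0.008,0,0],"angular":[0,0,0],"gripper":50}
    - {"dp":[0.006,0,0],"angular":[0,0,0],"gripper":50}
    - {"dp":[0,0,0],"angular":[0,0,0],"gripper":50}
    - {"dp":[0,0,0],"angular":[0,0,0],"gripper":50}

```text
clock: 13.3
position: [0.5844, 0.1573, 0.0714]
ee_rot: [0.705, 0.06, 0.705, -0.06]
contact_force: [-0.5, 1.2, -5.4]
width: 0.0554
```

```bash
python3 -c "
from h import *
plan(.5842,.1572,.070,-9.7)"
```

```text
clock 13.3 pos [0.5844 0.1573 0.0714] yaw -9.73 want -9.7 rotvec units [-0.0003  0.0001 -0.0003] rows 0.0
shift now-axes [ 0.011 -0.001 -0.001] post-turn [ 0.011 -0.001 -0.001] F [-0.47  1.23 -5.42] M [-0.05   0.085  0.006] w 0.05543242877614013 q6 [0.14780867 0.31727596]
```

>>> arm_command:
  series:
    - {"dp":[0.006,0,0],"angular":[0,0,0],"gripper":50}
    - {"dp":[0.006,0,0],"angular":[0,0,0],"gripper":50}
    - {"dp":[0.006,0,0],"angular":[0,0,0],"gripper":50}
    - {"dp":[0.006,0,0],"angular":[0,0,0],"gripper":50}
    - {"dp":[0.006,0,0],"angular":[0,0,0],"gripper":50}
    - {"dp":[0.006,0,0],"angular":[0,0,0],"gripper":50}
    - {"dp":[0,0,0],"angular":[0,0,0],"gripper":50}
    - {"dp":[0,0,0],"angular":[0,0,0],"gripper":50}

```text
clock: 14.3
position: [0.5844, 0.1573, 0.0667]
ee_rot: [0.705, 0.06, 0.704, -0.06]
contact_force: [1.7, -0.3, -4.3]
width: 0.0552
```

```bash
python3 -c "
from h import *
plan(.5842,.1572,.064,-9.7)"
```

```text
clock 14.3 pos [0.5844 0.1573 0.0667] yaw -9.73 want -9.7 rotvec units [-0.0003  0.0001 -0.0003] rows 0.0
shift now-axes [ 0.023 -0.001 -0.002] post-turn [ 0.023 -0.001 -0.002] F [ 1.65 -0.28 -4.31] M [ 0.05  -0.001  0.072] w 0.0552175405572032 q6 [0.14780764 0.31727444]
```

>>> arm_command:
  series:
    - {"dp":[0.006,0,0],"angular":[0,0,0],"gripper":50}
    - {"dp":[0.006,0,0],"angular":[0,0,0],"gripper":50}
    - {"dp":[0.006,0,0],"angular":[0,0,0],"gripper":50}
    - {"dp":[0.005,0,0],"angular":[0,0,0],"gripper":50}
    - {"dp":[0.005,0,0],"angular":[0,0,0],"gripper":50}
    - {"dp":[0.004,0,0],"angular":[0,0,0],"gripper":50}
    - {"dp":[0,0,0],"angular":[0,0,0],"gripper":50}
    - {"dp":[0,0,0],"angular":[0,0,0],"gripper":50}

```text
clock: 15.3
position: [0.5844, 0.1573, 0.0627]
ee_rot: [0.705, 0.06, 0.704, -0.06]
contact_force: [-0.8, 0.4, -4.5]
width: 0.0554
```

```bash
python3 -c "
from h import *
plan(.5842,.1572,.062,-9.7)"
```

```text
clock 15.3 pos [0.5844 0.1573 0.0627] yaw -9.73 want -9.7 rotvec units [-0.0003  0.0002 -0.0004] rows 0.0
shift now-axes [ 0.006 -0.001 -0.002] post-turn [ 0.006 -0.001 -0.002] F [-0.78  0.37 -4.49] M [ 0.038 -0.019  0.024] w 0.055422790224068395 q6 [0.14780017 0.31727746]
```

Still no contact. I'll use finer steps until the disc takes the weight.

>>> arm_command:
  series:
    - {"dp":[0.004,0,0],"angular":[0,0,0],"gripper":50}
    - {"dp":[0.004,0,0],"angular":[0,0,0],"gripper":50}
    - {"dp":[0.003,0,0],"angular":[0,0,0],"gripper":50}
    - {"dp":[0,0,0],"angular":[0,0,0],"gripper":50}
    - {"dp":[0,0,0],"angular":[0,0,0],"gripper":50}
    - {"dp":[0,0,0],"angular":[0,0,0],"gripper":50}
    - {"dp":[0,0,0],"angular":[0,0,0],"gripper":50}
    - {"dp":[0,0,0],"angular":[0,0,0],"gripper":50}

```text
clock: 16.3
position: [0.5845, 0.1574, 0.0614]
ee_rot: [0.705, 0.06, 0.704, -0.06]
contact_force: [-1.2, -0.6, -4.6]
width: 0.0552
```

```bash
python3 -c "
from h import *
plan(.5842,.1572,.061,-9.7)"
```

```text
clock 16.3 pos [0.5845 0.1574 0.0614] yaw -9.72 want -9.7 rotvec units [-0.0003  0.0003 -0.0004] rows 0.0
shift now-axes [ 0.003 -0.002 -0.002] post-turn [ 0.003 -0.002 -0.002] F [-1.18 -0.6  -4.59] M [ 0.033 -0.02   0.006] w 0.05524133807364752 q6 [0.14780173 0.31722621]
```

>>> arm_command:
  series:
    - {"dp":[0.004,0,0],"angular":[0,0,0],"gripper":50}
    - {"dp":[0.004,0,0],"angular":[0,0,0],"gripper":50}
    - {"dp":[0.004,0,0],"angular":[0,0,0],"gripper":50}
    - {"dp":[0,0,0],"angular":[0,0,0],"gripper":50}
    - {"dp":[0,0,0],"angular":[0,0,0],"gripper":50}
    - {"dp":[0,0,0],"angular":[0,0,0],"gripper":50}
    - {"dp":[0,0,0],"angular":[0,0,0],"gripper":50}
    - {"dp":[0,0,0],"angular":[0,0,0],"gripper":50}

```text
clock: 17.3
position: [0.5845, 0.1574, 0.0612]
ee_rot: [0.705, 0.06, 0.704, -0.06]
contact_force: [-0.4, 0.5, 0.0]
width: 0.0554
```

```bash
python3 -c "
from h import *
plan(.5842,.1572,.060,-9.7)
d=grab('wrist');T=cam2world(d)
uv,P,c=cloud(d,(235,150,400,330));m=(c.max(1)<75)&(P[:,2]>.09)&(P[:,2]<.115);print('case top z',np.median(P[m,2]),m.sum())
t=grab('top');uv,P,c=cloud(t,(225,160,275,215));m=(c.max(1)<75)&(P[:,2]>.09)&(P[:,2]<.125);print('top',np.median(P[m,2]),m.sum())"
```

```text
clock 17.3 pos [0.5845 0.1574 0.0612] yaw -9.72 want -9.7 rotvec units [-0.0003  0.0005 -0.0005] rows 0.0
shift now-axes [ 0.01  -0.002 -0.002] post-turn [ 0.01  -0.002 -0.002] F [-0.4   0.53  0.02] M [-0.012  0.282  0.016] w 0.05536700115928309 q6 [0.14785365 0.31726783]
case top z 0.10389383548024272 23746
top 0.10314138742225532 239
```

The disc now carries the weight (Fz went from −4.6 to 0) and the case top is at 0.1035 m against the 0.104 m expected, so the foot is home. Opening and lifting.

>>> arm_command:
  series:
    - {"dp":[0,0,0],"angular":[0,0,0],"gripper":62}
    - {"dp":[0,0,0],"angular":[0,0,0],"gripper":80}
    - {"dp":[0,0,0],"angular":[0,0,0],"gripper":80}
    - {"dp":[0,0,0],"angular":[0,0,0],"gripper":80}
    - {"dp":[-0.1,0,0],"angular":[0,0,0],"gripper":80}
    - {"dp":[-0.25,0,0],"angular":[0,0,0],"gripper":80}
    - {"dp":[-0.3,0,0],"angular":[0,0,0],"gripper":80}
    - {"dp":[-0.25,0,0],"angular":[0,0,0],"gripper":80}

```text
clock: 18.4
position: [0.5848, 0.1573, 0.173]
ee_rot: [0.705, 0.06, 0.704, -0.06]
contact_force: [-0.0, -0.4, -0.1]
width: 0.08
```

```bash
python3 - <<'E'
from h import *
plan(.52,.10,.2,-9.7)
t=grab('top');uv,P,c=cloud(t,(215,155,285,230))
m=(c.max(1)<75)&(P[:,2]>.09)&(P[:,2]<.125);print('top',np.median(P[m,2]),m.sum(),rect(P[m]))
m=(c[:,2]>c[:,1]+80);print('red',onplane(t,uv[m],.075).mean(0),m.sum())
cv2.imwrite('pics/t2.png',cv2.resize(t['image'][150:240,205:305],None,fx=6,fy=6))
E
```

```text
clock 18.4 pos [0.5848 0.1573 0.173 ] yaw -9.73 want -9.7 rotvec units [-0.0003  0.0009 -0.0006] rows 0.0
shift now-axes [-0.226 -0.562 -0.451] post-turn [-0.225 -0.562 -0.451] F [-0.05 -0.39 -0.06] M [ 0.003 -0.034  0.026] w 0.0799883018472445 q6 [0.14765796 0.31731025]
top 0.10335747918227711 391 (array([579.9, 140.5]), array([66.7, 54. ]), 80.4)
red [0.51568037 0.11488664 0.075     ] 12
```

View pics/t2.png

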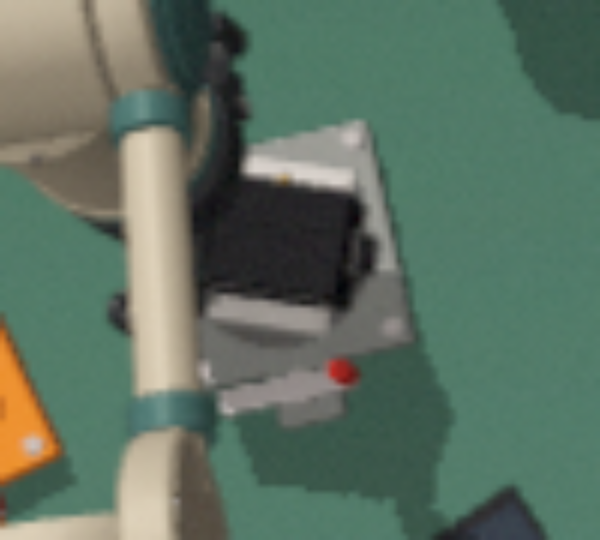

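The brass pin shows in the pin hole at crop (285,177). The foot is seated and the clip's red handle is at (342,371). Next: hover over the handle with the jaws along y.

```bash
python3 -c "
from h import *
rows(.5175,.1165,.165,90,10)"
```

```text
t 18.45 pos [0.5872 0.1577 0.1775] yaw -9.73 tilt 0.55 F [2.04 0.52 2.06] w 0.08004313025627569 q [0.15 0.35 1.53 0.   1.25 0.32]
[np.float64(0.01), np.float64(-0.044), np.float64(-0.051)] -0.1108
[np.float64(0.01), np.float64(-0.034), np.float64(-0.058)] -0.1108
[np.float64(0.01), np.float64(-0.024), np.float64(-0.063)] -0.1108
[np.float64(0.01), np.float64(-0.012), np.float64(-0.066)] -0.1108
[np.float64(0.01), np.float64(-0.001), np.float64(-0.067)] -0.1108
[np.float64(0.01), np.float64(0.011), np.float64(-0.067)] -0.1108
[np.float64(0.01), np.float64(0.023), np.float64(-0.064)] -0.1108
[np.float64(0.01), np.float64(0.033), np.float64(-0.059)] -0.1108
[np.float64(0.01), np.float64(0.043), np.float64(-0.052)] -0.1108
[np.float64(0.01), np.float64(0.051), np.float64(-0.044)] -0.1108
```

>>> arm_command:
  series:
    - {"dp":[0,-0.044,-0.051],"angular":[-0.111,0,0],"gripper":50}
    - {"dp":[0,-0.034,-0.058],"angular":[-0.111,0,0],"gripper":40}
    - {"dp":[0,-0.024,-0.063],"angular":[-0.111,0,0],"gripper":40}
    - {"dp":[0,-0.012,-0.066],"angular":[-0.111,0,0],"gripper":40}
    - {"dp":[0,0,-0.067],"angular":[-0.111,0,0],"gripper":40}
    - {"dp":[0,0.011,-0.067],"angular":[-0.111,0,0],"gripper":40}
    - {"dp":[0,0.023,-0.064],"angular":[-0.111,0,0],"gripper":40}
    - {"dp":[0,0.033,-0.059],"angular":[-0.111,0,0],"gripper":40}

```text
clock: 19.45
position: [0.533, 0.1231, 0.1839]
ee_rot: [0.576, -0.424, 0.562, 0.416]
contact_force: [1.1, -0.2, 0.4]
width: 0.0398
```

```bash
python3 -c "
from h import *
plan(.5175,.1165,.16,90)"
```

```text
clock 19.45 pos [0.533  0.1231 0.1839] yaw 72.89 want 90.0 rotvec units [-0.1901  0.0043  0.0136] rows 1.6
shift now-axes [ 0.196  0.111 -0.093] post-turn [ 0.199  0.129 -0.055] F [ 1.11 -0.15  0.37] M [0.039 0.016 0.002] w 0.039791920089342625 q6 [ 0.09893131 -1.17368794]
```

>>> arm_command:
  series:
    - {"dp":[0,0,0],"angular":[-0.09,0.002,0.007],"gripper":40}
    - {"dp":[0,0,0],"angular":[-0.09,0.002,0.007],"gripper":40}
    - {"dp":[0.08,0.065,-0.028],"angular":[0,0,0],"gripper":40}
    - {"dp":[0.08,0.065,-0.028],"angular":[0,0,0],"gripper":40}
    - {"dp":[0,0,0],"angular":[0,0,0],"gripper":40}
    - {"dp":[0,0,0],"angular":[0,0,0],"gripper":40}
    - {"dp":[0,0,0],"angular":[0,0,0],"gripper":40}
    - {"dp":[0,0,0],"angular":[0,0,0],"gripper":40}

```text
clock: 20.45
position: [0.5152, 0.1157, 0.1655]
ee_rot: [0.504, -0.497, 0.502, 0.497]
contact_force: [0.0, 0.3, -0.6]
width: 0.0398
```

```bash
python3 pp.py w4; python3 - <<'E'
from h import *
import pickle
d=pickle.load(open('w4.pkl','rb'))
cv2.imwrite('pics/w4c.png',d['image'])
uv,P,c=cloud(d,(150,50,500,390));m=(c[:,2]>c[:,1]+70)&(c[:,2]>c[:,0]+70)
print(uv[m].min(0),uv[m].max(0),m.sum());b=m&(P[:,2]>.068)&(P[:,2]<.085);print('top face',onplane(d,uv[b],.075).mean(0),b.sum(),P[m].mean(0))
plan(.5175,.1165,.1,90)
E
```

```text
[0.51517805 0.11567086 0.16546948] 20.45
[310 103] [499 246] 1687
top face [0.51503417 0.11596535 0.075     ] 191 [0.50405421 0.26708739 0.02472447]
clock 20.5 pos [0.5152 0.1157 0.1655] yaw 89.29 want 90.0 rotvec units [-0.0078  0.0005  0.001 ] rows 0.1
shift now-axes [ 0.546 -0.018  0.007] post-turn [ 0.546 -0.019  0.007] F [ 1.3   0.59 -0.06] M [ 0.004 -0.033  0.023] w 0.03987447797384745 q6 [ 0.08857984 -1.47018343]
```

View pics/w4.png

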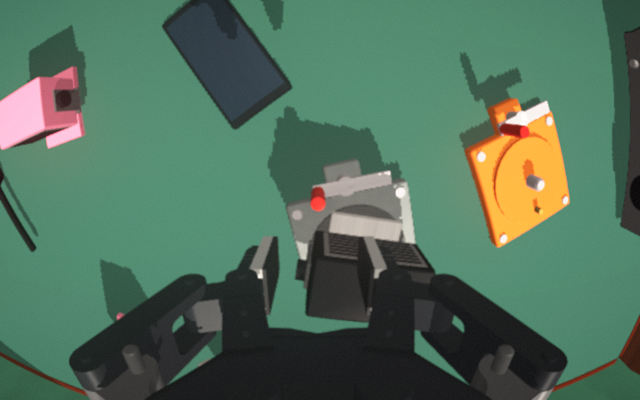

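The handle top is at (318,193), i.e. (0.515, 0.116), midway between the fingers. Descending on it.

>>> arm_command:
  series:
    - {"dp":[0.2,0,0],"angular":[-0.008,0,0],"gripper":40}
    - {"dp":[0.25,0,0],"angular":[0,0,0],"gripper":40}
    - {"dp":[0.25,0,0],"angular":[0,0,0],"gripper":40}
    - {"dp":[0.1,0,0],"angular":[0,0,0],"gripper":40}
    - {"dp":[0,0,0],"angular":[0,0,0],"gripper":40}
    - {"dp":[0,0,0],"angular":[0,0,0],"gripper":40}
    - {"dp":[0,0,0],"angular":[0,0,0],"gripper":40}
    - {"dp":[0,0,0],"angular":[0,0,0],"gripper":40}

```text
clock: 21.5
position: [0.5207, 0.1165, 0.0716]
ee_rot: [0.504, -0.503, 0.496, 0.497]
contact_force: [-0.3, 0.4, 0.1]
width: 0.0399
```

```bash
python3 -c "
from h import *
plan(.515,.1158,.047,90)"
```

```text
clock 21.5 pos [0.5207 0.1165 0.0716] yaw 90.04 want 90.0 rotvec units [0.0004 0.0012 0.0082] rows 0.1
shift now-axes [ 0.204  0.05  -0.006] post-turn [ 0.205  0.048 -0.006] F [-0.29  0.36  0.14] M [ 0.036  0.015 -0.021] w 0.03990105706156664 q6 [ 0.08912385 -1.4828166 ]
```

>>> arm_command:
  series:
    - {"dp":[0.07,0.048,-0.006],"angular":[0,0.001,0.008],"gripper":40}
    - {"dp":[0.07,0,0],"angular":[0,0,0],"gripper":40}
    - {"dp":[0.06,0,0],"angular":[0,0,0],"gripper":40}
    - {"dp":[0,0,0],"angular":[0,0,0],"gripper":40}
    - {"dp":[0,0,0],"angular":[0,0,0],"gripper":8}
    - {"dp":[0,0,0],"angular":[0,0,0],"gripper":8}
    - {"dp":[0,0,0],"angular":[0,0,0],"gripper":8}
    - {"dp":[0,0,0],"angular":[0,0,0],"gripper":8}
  grip_force: 20

```text
clock: 22.5
position: [0.5145, 0.1154, 0.0459]
ee_rot: [0.5, -0.5, 0.5, 0.5]
contact_force: [0.0, -0.6, -3.4]
width: 0.0111
```

```bash
python3 -c "
from h import *
plan(.4975,.120,.047,90);plan(.4866,.1366,.047,90)"
```

```text
clock 22.5 pos [0.5145 0.1154 0.0459] yaw 90.05 want 90.0 rotvec units [ 0.0005 -0.0002 -0.0005] rows 0.0
shift now-axes [-0.009  0.142  0.038] post-turn [-0.009  0.142  0.038] F [ 0.02 -0.58 -3.37] M [-0.064 -0.009  0.035] w 0.0110852016054763 q6 [ 0.08887315 -1.48257501]
clock 22.5 pos [0.5145 0.1154 0.0459] yaw 90.05 want 90.0 rotvec units [ 0.0005 -0.0002 -0.0005] rows 0.0
shift now-axes [-0.009  0.233  0.177] post-turn [-0.009  0.233  0.176] F [ 0.02 -0.58 -3.37] M [-0.064 -0.009  0.035] w 0.0110852016054763 q6 [ 0.08887315 -1.48257501]
```

The handle is held at 11 mm width. Swinging it along the 26 mm arc.

>>> arm_command:
  series:
    - {"dp":[0,0.04,-0.001],"angular":[0,0,0],"gripper":8}
    - {"dp":[0,0.039,0.006],"angular":[0,0,0],"gripper":8}
    - {"dp":[0,0.038,0.013],"angular":[0,0,0],"gripper":8}
    - {"dp":[0,0.034,0.019],"angular":[0,0,0],"gripper":8}
    - {"dp":[0,0,0],"angular":[0,0,0],"gripper":8}
    - {"dp":[0,0,0],"angular":[0,0,0],"gripper":8}
    - {"dp":[0,0,0],"angular":[0,0,0],"gripper":8}
    - {"dp":[0,0,0],"angular":[0,0,0],"gripper":8}

```text
clock: 23.5
position: [0.506, 0.115, 0.046]
ee_rot: [-0.502, 0.508, -0.496, -0.494]
contact_force: [1.8, -1.1, -3.2]
width: 0.0109
```

```bash
python3 -c "
from h import *
plan(.4866,.1366,.047,90)"
```

```text
clock 23.5 pos [0.506 0.115 0.046] yaw 90.17 want 90.0 rotvec units [ 0.0019 -0.0053  0.0126] rows 0.1
shift now-axes [-0.013  0.161  0.181] post-turn [-0.008  0.162  0.18 ] F [ 1.82 -1.06 -3.23] M [-0.072 -0.114 -0.095] w 0.010897936915781191 q6 [ 0.09654563 -1.46853658]
```

>>> arm_command:
  series:
    - {"dp":[0,0.07,0.03],"angular":[0,-0.005,0.012],"gripper":8}
    - {"dp":[0,0.06,0.04],"angular":[0,0,0],"gripper":8}
    - {"dp":[0,0.06,0.05],"angular":[0,0,0],"gripper":8}
    - {"dp":[0,0,0],"angular":[0,0,0],"gripper":8}
    - {"dp":[0,0,0],"angular":[0,0,0],"gripper":8}
    - {"dp":[0,0,0],"angular":[0,0,0],"gripper":8}
    - {"dp":[0,0,0],"angular":[0,0,0],"gripper":8}
    - {"dp":[0,0,0],"angular":[0,0,0],"gripper":8}

```text
clock: 24.5
position: [0.485, 0.1228, 0.0461]
ee_rot: [-0.496, 0.506, -0.5, -0.498]
contact_force: [0.6, -1.6, -3.4]
width: 0.0112
```

```bash
python3 -c "
from h import *
plan(.4866,.1366,.047,90)"
```

```text
clock 24.5 pos [0.485  0.1228 0.0461] yaw 90.49 want 90.0 rotvec units [ 0.0054 -0.0082  0.0024] rows 0.1
shift now-axes [-0.009 -0.014  0.115] post-turn [-0.008 -0.013  0.115] F [ 0.63 -1.62 -3.37] M [-0.091 -0.097 -0.033] w 0.011230072614151022 q6 [ 0.11847581 -1.44962383]
```

>>> arm_command:
  series:
    - {"dp":[0,-0.01,0.05],"angular":[0.005,-0.008,0.002],"gripper":8}
    - {"dp":[0,0,0.05],"angular":[0,0,0],"gripper":8}
    - {"dp":[0,0,0.04],"angular":[0,0,0],"gripper":8}
    - {"dp":[0,0,0],"angular":[0,0,0],"gripper":8}
    - {"dp":[0,0,0],"angular":[0,0,0],"gripper":8}
    - {"dp":[0,0,0],"angular":[0,0,0],"gripper":8}
    - {"dp":[0,0,0],"angular":[0,0,0],"gripper":8}
    - {"dp":[0,0,0],"angular":[0,0,0],"gripper":8}

```text
clock: 25.5
position: [0.4775, 0.1306, 0.0462]
ee_rot: [0.49, -0.501, 0.507, 0.501]
contact_force: [0.1, -3.7, -1.4]
width: 0.0111
```

```bash
python3 - <<'E'
from h import *
plan(.4866,.1366,.047,90)
t=grab('top');uv,P,c=cloud(t,(215,190,285,240))
m=(c[:,2]>c[:,1]+80);print('red',onplane(t,uv[m],.075).mean(0) if m.any() else 0,m.sum())
w=grab('wrist');cv2.imwrite('pics/w5.png',w['image'])
E
```

```text
clock 25.5 pos [0.4775 0.1306 0.0462] yaw 90.34 want 90.0 rotvec units [ 0.0037 -0.0112 -0.0114] rows 0.1
shift now-axes [-0.009 -0.076  0.05 ] post-turn [-0.007 -0.076  0.05 ] F [ 0.14 -3.73 -1.44] M [-0.228 -0.167 -0.07 ] w 0.01107041433925389 q6 [ 0.13745251 -1.42677741]
red 0 0
```

View pics/w5.png

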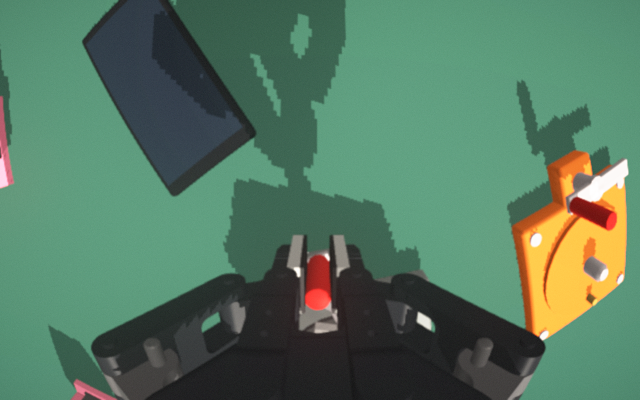

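>>> arm_command:
  series:
    - {"dp":[0,-0.04,0.03],"angular":[0.003,-0.011,-0.011],"gripper":8}
    - {"dp":[0,-0.03,0.04],"angular":[0,0,0],"gripper":8}
    - {"dp":[0,0,0.03],"angular":[0,0,0],"gripper":8}
    - {"dp":[0,0,0],"angular":[0,0,0],"gripper":8}
    - {"dp":[0,0,0],"angular":[0,0,0],"gripper":8}
    - {"dp":[0,0,0],"angular":[0,0,0],"gripper":8}
    - {"dp":[0,0,0],"angular":[0,0,0],"gripper":8}
    - {"dp":[0,0,0],"angular":[0,0,0],"gripper":8}

```text
clock: 26.6
position: [0.4752, 0.1353, 0.046]
ee_rot: [0.489, -0.5, 0.507, 0.503]
contact_force: [1.0, -3.7, -1.2]
width: 0.0114
```

```bash
python3 - <<'E'
from h import *
plan(.4866,.1366,.047,90)
w=grab('wrist');uv,P,c=cloud(w,(300,230,340,330));m=(c[:,2]>c[:,1]+80)
print(uv[m].min(0),uv[m].max(0));lo=m&(uv[:,1]>uv[m][:,1].max()-9);print('handle',onplane(w,uv[m],.075).min(0),onplane(w,uv[lo],.075).mean(0))
E
```

```text
clock 26.6 pos [0.4752 0.1353 0.046 ] yaw 90.37 want 90.0 rotvec units [ 0.0041 -0.0092 -0.0137] rows 0.1
shift now-axes [-0.011 -0.095  0.01 ] post-turn [-0.008 -0.095  0.01 ] F [ 0.97 -3.68 -1.24] M [-0.409 -0.121 -0.073] w 0.011380930092098096 q6 [ 0.14489201 -1.42309901]
[305 257] [330 311]
handle [0.46404504 0.1307286  0.075     ] [0.48838176 0.13606374 0.075     ]
```

>>> arm_command:
  series:
    - {"dp":[0,-0.08,0.05],"angular":[0.004,-0.009,-0.013],"gripper":8}
    - {"dp":[0,-0.05,0.05],"angular":[0,0,0],"gripper":8}
    - {"dp":[0,0,0.05],"angular":[0,0,0],"gripper":8}
    - {"dp":[0,0,0.05],"angular":[0,0,0],"gripper":8}
    - {"dp":[0,0,0],"angular":[0,0,0],"gripper":8}
    - {"dp":[0,0,0],"angular":[0,0,0],"gripper":8}
    - {"dp":[0,0,0],"angular":[0,0,0],"gripper":8}
    - {"dp":[0,0,0],"angular":[0,0,0],"gripper":8}

```text
clock: 27.65
position: [0.4747, 0.1348, 0.0462]
ee_rot: [0.474, -0.508, 0.516, 0.501]
contact_force: [0.0, -4.6, -1.4]
width: 0.011
```

```bash
python3 - <<'E'
from h import *
plan(.4866,.1366,.047,90)
w=grab('wrist');uv,P,c=cloud(w,(300,230,340,330));m=(c[:,2]>c[:,1]+80)
print(uv[m].min(0),uv[m].max(0));lo=m&(uv[:,1]>uv[m][:,1].max()-9);print('handle',onplane(w,uv[lo],.075).mean(0))
E
```

```text
clock 27.65 pos [0.4747 0.1348 0.0462] yaw 91.1 want 90.0 rotvec units [ 0.0117 -0.0306 -0.0221] rows 0.3
shift now-axes [-0.011 -0.099  0.013] post-turn [-0.007 -0.099  0.015] F [ 0.01 -4.64 -1.42] M [-0.274 -0.151 -0.096] w 0.01104138206708686 q6 [ 0.16685193 -1.38932922]
[305 258] [329 311]
handle [0.48826268 0.13627946 0.075     ]
```

It no longer moves under a light push, so it is probably at the end stop. I'll release, lift and look.

>>> arm_command:
  series:
    - {"dp":[0,0,0],"angular":[0,0,0],"gripper":20}
    - {"dp":[0,0,0],"angular":[0,0,0],"gripper":34}
    - {"dp":[0,0,0],"angular":[0,0,0],"gripper":34}
    - {"dp":[-0.15,0,0],"angular":[0.005,-0.015,-0.01],"gripper":34}
    - {"dp":[-0.25,0,0],"angular":[0.005,-0.015,-0.01],"gripper":34}
    - {"dp":[-0.3,0.1,0],"angular":[0,0,0],"gripper":34}
    - {"dp":[-0.3,0.3,-0.2],"angular":[0,0,0],"gripper":34}
    - {"dp":[0,0.3,-0.3],"angular":[0,0,0],"gripper":34}

```text
clock: 28.7
position: [0.3946, 0.0784, 0.1746]
ee_rot: [0.503, -0.502, 0.494, 0.501]
contact_force: [0.2, -1.7, 0.2]
width: 0.0342
```

```bash
python3 - <<'E'
from h import *
import pickle
print(get_state()['clock'],get_state()['position'],get_state()['contact_force'])
t=grab('top');s=grab('scene');w=grab('wrist');pickle.dump((t,s,w),open('fin.pkl','wb'))
cv2.imwrite('pics/f1.png',np.hstack([cv2.resize(t['image'][150:250,215:295],None,fx=5,fy=5),cv2.resize(w['image'],(400,250))[:, :] if 0 else cv2.resize(s['image'][150:235,350:418],(400,500),interpolation=cv2.INTER_CUBIC)]))
cv2.imwrite('pics/f1w.png',w['image'])
uv,P,c=cloud(t,(215,185,285,240));m=(c[:,2]>c[:,1]+80)
if m.any(): print('red',uv[m].mean(0),onplane(t,uv[m],.075).mean(0),m.sum())
uv,P,c=cloud(t,(215,155,285,230));m=(c.max(1)<75)&(P[:,2]>.09)&(P[:,2]<.125);print('top',np.median(P[m,2]),rect(P[m]))
E
```

```text
28.7 [0.39463445 0.07844393 0.17463204] [ 0.16453318 -1.71881816  0.19160885]
red [254.61538462 221.61538462] [0.48514786 0.13492082 0.075     ] 13
top 0.10341379184489385 (array([582.6, 155.8]), array([98. , 55.2]), 79.2)
```

View pics/f1.png

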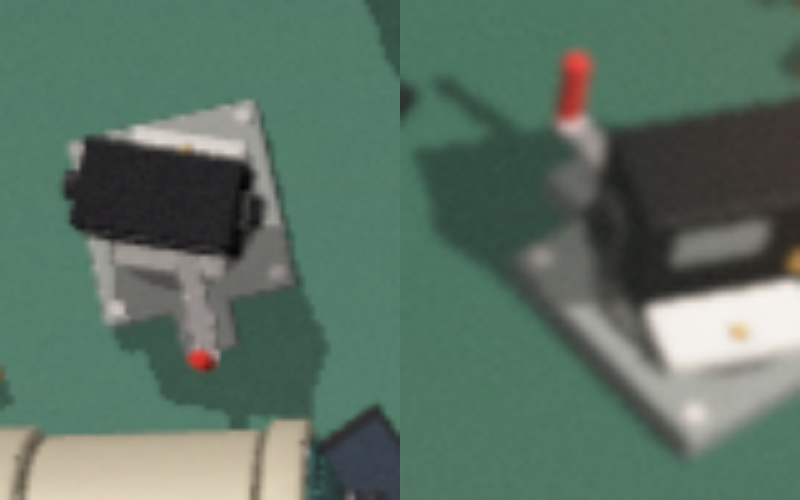

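```bash
python3 - <<'E'
from h import *
w=grab('wrist');cv2.imwrite('pics/f2w.png',w['image'])
import pickle;pickle.dump(w,open('f2.pkl','wb'))
uv,P,c=cloud(w,(150,100,500,330))
m=(c.max(1)-c.min(1)<35)&(np.abs(P[:,2]-.038)<.0025)&(np.hypot(P[:,0]-.512,P[:,1]-.142)<.045)
Q=P[m][:,:2];u,s,v=np.linalg.svd(Q-Q.mean(0));print(m.sum(),Q.mean(0),rect(P[m]),np.degrees(np.arctan2(v[0,1],v[0,0])))
m=(c[:,2]>c[:,1]+80)&(P[:,0]>.46)&(P[:,1]<.2)&(P[:,0]<.53);b=m&(P[:,2]>.071);print('red',onplane(w,uv[b],.075).mean(0),b.sum(),np.r_[uv[m].min(0),uv[m].max(0)])
rows(.4866,.085,.16,90,4)
E
```

```text
0 [nan nan] (array([0., 0.]), array([0., 0.]), 0.0) 0.0<stdin>:6: RuntimeWarning: Mean of empty slice.
  ret = um.true_divide(
<stdin>:7: RuntimeWarning: Mean of empty slice.
Traceback (most recent call last):
ValueError: zero-size array to reduction operation minimum which has no identity
```

View pics/f2w.png

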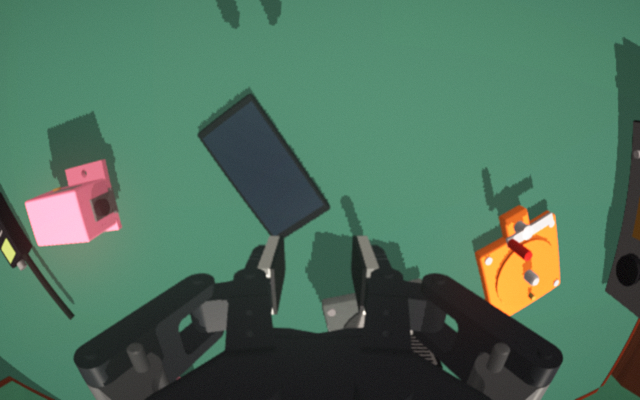

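I've used all 12 views, so I go on numerically. For certainty about "fully across", I'll give the handle one more gentle nudge in +y with closed fingers.

```bash
python3 -c "
from h import *
plan(.4866,.097,.1,90)"
```

```text
clock 28.9 pos [0.393  0.0783 0.1722] yaw 90.08 want 90.0 rotvec units [0.0009 0.0053 0.0025] rows 0.0
shift now-axes [ 0.606 -0.777  0.149] post-turn [ 0.601 -0.78   0.156] F [0.73 0.44 0.86] M [-0.003  0.011  0.   ] w 0.034028261833552544 q6 [ 0.01499245 -1.56102249]
```

>>> arm_command:
  series:
    - {"dp":[0.1,-0.26,0.05],"angular":[0,0.005,0.002],"gripper":0}
    - {"dp":[0.1,-0.26,0.05],"angular":[0,0,0],"gripper":0}
    - {"dp":[0.1,-0.26,0.05],"angular":[0,0,0],"gripper":0}
    - {"dp":[0.1,0,0],"angular":[0,0,0],"gripper":0}
    - {"dp":[0,0,0],"angular":[0,0,0],"gripper":0}
    - {"dp":[0,0,0],"angular":[0,0,0],"gripper":0}
    - {"dp":[0,0,0],"angular":[0,0,0],"gripper":0}
    - {"dp":[0,0,0],"angular":[0,0,0],"gripper":0}

```text
clock: 29.9
position: [0.493, 0.1007, 0.1256]
ee_rot: [0.502, -0.502, 0.496, 0.5]
contact_force: [-0.2, 0.3, -0.2]
width: -0.0003
```

```bash
python3 - <<'E'
from h import *
plan(.4866,.097,.052,90)
w=grab('wrist');uv,P,c=cloud(w,(150,80,500,330))
m=(c[:,2]>c[:,1]+80)&(c[:,2]>c[:,0]+80)&(P[:,0]>.46)&(P[:,1]<.2)&(P[:,0]<.53);b=m&(P[:,2]>.071);print('red',onplane(w,uv[b],.075).mean(0),b.sum())
m=(c.max(1)-c.min(1)<35)&(np.abs(P[:,2]-.038)<.003)&(np.hypot(P[:,0]-.512,P[:,1]-.142)<.045)
if m.sum()>20:
  Q=P[m][:,:2];u,s,v=np.linalg.svd(Q-Q.mean(0),full_matrices=False);print(m.sum(),Q.mean(0),rect(P[m]),np.degrees(np.arctan2(v[0,1],v[0,0])))
E
```

```text
clock 29.9 pos [0.493  0.1007 0.1256] yaw 90.18 want 90.0 rotvec units [0.002  0.0029 0.0049] rows 0.0
shift now-axes [ 0.612  0.058 -0.033] post-turn [ 0.613  0.053 -0.031] F [-0.15  0.34 -0.22] M [ 0.023  0.019 -0.009] w -0.00028697548281088765 q6 [ 0.06013493 -1.51603404]
red [0.48495922 0.13554108 0.075     ] 245
967 [0.52355755 0.14327399] (array([517. , 142.2]), array([72.3, 17.5]), 8.4) 14.883623345300268
```

>>> arm_command:
  series:
    - {"dp":[0.1,0.053,-0.05],"angular":[0.002,0.003,0.005],"gripper":0}
    - {"dp":[0.2,0,0],"angular":[0,0,0],"gripper":0}
    - {"dp":[0.2,0,0],"angular":[0,0,0],"gripper":0}
    - {"dp":[0.08,0,0],"angular":[0,0,0],"gripper":0}
    - {"dp":[0,0,0],"angular":[0,0,0],"gripper":0}
    - {"dp":[0,0,0],"angular":[0,0,0],"gripper":0}
    - {"dp":[0,0,0],"angular":[0,0,0],"gripper":0}
    - {"dp":[0,0,0],"angular":[0,0,0],"gripper":0}

```text
clock: 30.95
position: [0.4858, 0.093, 0.0548]
ee_rot: [-0.5, 0.501, -0.5, -0.499]
contact_force: [0.2, 0.9, -0.4]
width: -0.0002
```

```bash
python3 -c "
from h import *
plan(.4866,.114,.052,90)"
```

```text
clock 30.95 pos [0.4858 0.093  0.0548] yaw 89.95 want 90.0 rotvec units [-0.0006 -0.0009  0.0011] rows 0.0
shift now-axes [ 0.023 -0.007  0.175] post-turn [ 0.023 -0.007  0.175] F [ 0.19  0.91 -0.37] M [-0.076  0.012  0.022] w -0.00020388546343053606 q6 [ 0.04951692 -1.51909712]
```

>>> arm_command:
  series:
    - {"dp":[0.01,0,0.06],"angular":[0,0,0],"gripper":0}
    - {"dp":[0,0,0.05],"angular":[0,0,0],"gripper":0}
    - {"dp":[0,0,0.05],"angular":[0,0,0],"gripper":0}
    - {"dp":[0,0,0.03],"angular":[0,0,0],"gripper":0}
    - {"dp":[0,0,0.03],"angular":[0,0,0],"gripper":0}
    - {"dp":[0,0,0.03],"angular":[0,0,0],"gripper":0}
    - {"dp":[0,0,0.03],"angular":[0,0,0],"gripper":0}
    - {"dp":[0,0,0.03],"angular":[0,0,0],"gripper":0}

```text
clock: 31.95
position: [0.4864, 0.1163, 0.0546]
ee_rot: [-0.487, 0.513, -0.504, -0.495]
contact_force: [-0.3, -13.8, 2.3]
width: 0.0
```

```bash
python3 -c "
from h import *
plan(.4866,.118,.052,90)"
```

```text
clock 31.95 pos [0.4864 0.1163 0.0546] yaw 90.97 want 90.0 rotvec units [ 0.0108 -0.0222  0.0013] rows 0.2
shift now-axes [ 0.021 -0.002  0.015] post-turn [ 0.021 -0.002  0.014] F [ -0.33 -13.78   2.27] M [-2.015 -0.054 -0.045] w 3.6255478139603334e-05 q6 [ 0.12108239 -1.43854523]
```

The push met 13.8 N with no movement, far above the clip's friction, so it is against its stop. Backing off and up.

>>> arm_command:
  series:
    - {"dp":[0,0,-0.1],"angular":[0.005,-0.011,0],"gripper":0}
    - {"dp":[0,0,-0.15],"angular":[0.005,-0.011,0],"gripper":0}
    - {"dp":[-0.25,0.1,-0.1],"angular":[0,0,0],"gripper":0}
    - {"dp":[-0.35,0.2,-0.1],"angular":[0,0,0],"gripper":0}
    - {"dp":[-0.35,0.3,-0.1],"angular":[0,0,0],"gripper":0}
    - {"dp":[-0.2,0.3,-0.2],"angular":[0,0,0],"gripper":0}
    - {"dp":[0,0,0],"angular":[0,0,0],"gripper":0}
    - {"dp":[0,0,0],"angular":[0,0,0],"gripper":0}

```text
clock: 32.95
position: [0.3772, 0.0244, 0.197]
ee_rot: [-0.5, 0.502, -0.499, -0.499]
contact_force: [0.2, 1.1, 0.2]
width: 0.0002
```

```bash
python3 - <<'E'
from h import *
import pickle
t0,_=pickle.load(open('ts.pkl','rb'))
s=get_state();print(s['clock'],s['position'],s['contact_force'])
t=grab('top')
uv,P,c=cloud(t,(215,185,285,240));m=(c[:,2]>c[:,1]+80);print('red',onplane(t,uv[m],.075).mean(0),m.sum())
uv,P,c=cloud(t,(215,155,285,230));m=(c.max(1)<75)&(P[:,2]>.09)&(P[:,2]<.125);print('case top',P[m,2].mean(),np.ptp(P[m,2]),rect(P[m]))
g=(P[m][:,:2]-P[m][:,:2].mean(0));print('slope deg',np.degrees(np.linalg.lstsq(np.c_[g,np.ones(len(g))],P[m,2],rcond=None)[0][:2]))
for n,(a,b,x,y) in dict(mug=(270,105,318,155),phone=(268,228,318,283),hh=(393,180,458,250)).items():
    print(n,np.abs(t['image'][b:y,a:x].astype(int)-t0['image'][b:y,a:x]).max(2).mean().round(2),(np.abs(t['depth'][b:y,a:x]-t0['depth'][b:y,a:x])>.02).sum())
E
```

```text
32.95 [0.37719746 0.02436652 0.19697201] [0.2348428  1.05738062 0.16191632]
red [0.48514786 0.13492082 0.075     ] 13
case top 0.10316837327331253 0.018422418307033173 (array([582.7, 156.6]), array([98.5, 55.8]), 79.3)
slope deg [ 1.70553673 -0.04091669]
mug 3.01 16
phone 68.05 1646
hh 3.17 30
```

```bash
python3 - <<'E'
from h import *
import pickle
t0,_=pickle.load(open('ts.pkl','rb'))
t=grab('top')
for d,b,z in ((t0,(340,165,400,220),.081),(t,(215,155,285,230),.104)):
    uv,P,c=cloud(d,b);m=(c.max(1)<75)&(np.abs(P[:,2]-z)<.005)
    (cx,wh,a)=cv2.minAreaRect((P[m][:,:2]*1000).astype(np.float32));m&=np.hypot(P[:,0]-cx[0]/1e3,P[:,1]-cx[1]/1e3)<.026
    g=P[m];print(g[:,2].mean(),np.degrees(np.linalg.lstsq(np.c_[g[:,:2]-g[:,:2].mean(0),np.ones(len(g))],g[:,2],rcond=None)[0][:2]))
E
```

```text
0.08078029699480034 [ 0.62540793 -0.00487524]
0.10377289333625374 [-0.55114848 -0.31742764]
```

The case top rose 23.0 mm, exactly the disc height, and is level within noise.

```bash
python3 -c "
from rig import *
print(sign_off())"
```

```text
the job is handed in; nothing more can be done
None
```

The loudspeaker is on the swivel base with its foot home on the disc and the red-handled clip swung fully across. I handed the job in at about 33 s; it reports no verdict.

**Seating:** It went down over the post and pin in steps of about 1 mm or less, with no resistance until the disc took the weight. The top of the case rose 23.0 mm, exactly the disc's height, and stayed level within the camera noise. The brass pin showed in its hole.

**Clip:** I swung the handle round its arc, let go, then nudged it once with closed fingers. It held still at 13.8 N, far above its own friction, so I take it to be against its stop. It points along the base's −x within about 3°. The arm was clear of everything at the end.

**Checks that disagreed or failed:**
- The disc's outline and the post's top gave centres about 2–3 mm apart. I used a point between them, and it fitted at the first try.
- Two readings of the clip's angle differed, 8.4° and 14.9° against the base's 11.9°. I relied on the stop and the handle's position instead.
- A first levelness check gave 1.7°. That fit included pixels from the case's edges; using only the inner part gave about 0.6°.
- My last comparison could not check the phone, because the arm hung over that part of the picture. I never touched it, and it lay clear of the arm's path. The mug and the handheld radio were unchanged.

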